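# Weigh the carving blanks by hand: hang the damp ones to dry, lay out the dry ones

### The job

The carving blanks lying about the bench look alike, but some are still damp inside and heavier: lift each one and feel its weight. Hang every blank of 300 g or more by its eye on a peg of the drying rack, one to a peg and slid down to its plate, and lay every lighter, dry one flat on the slatted board, side by side and not stacked. Leave the mallet where it lies.

Things in the scene. Friction and masses are not known exactly. Their poses are not given: they have to be found in the camera images.
- blank_1: one of up to four like carving blanks, starting flat on the bench: sawn wood block 190 x 64 x 32 mm, pencilled leaf on both faces, a 30 mm eye bored through near one end. Origin at the block's middle (half-way up; it balances within 5 mm of there); x along the 190 mm to the eye end, y across the 64 mm width, z through the 32 mm thickness. Weighs anything from 150 to 450 g, drawn anew for each at each start
- eye_1 (a point): middle of the eye of blank_1: on the axis of the bore, half-way through the thickness, 62 mm along +x from the block's middle; axes as the block's
- blank_2: one of up to four like carving blanks, starting flat on the bench: sawn wood block 190 x 64 x 32 mm, pencilled leaf on both faces, a 30 mm eye bored through near one end. Origin at the block's middle (half-way up; it balances within 5 mm of there); x along the 190 mm to the eye end, y across the 64 mm width, z through the 32 mm thickness. Weighs anything from 150 to 450 g, drawn anew for each at each start
- eye_2 (a point): middle of the eye of blank_2: on the axis of the bore, half-way through the thickness, 62 mm along +x from the block's middle; axes as the block's
- blank_3: one of up to four like carving blanks, starting flat on the bench: sawn wood block 190 x 64 x 32 mm, pencilled leaf on both faces, a 30 mm eye bored through near one end. Origin at the block's middle (half-way up; it balances within 5 mm of there); x along the 190 mm to the eye end, y across the 64 mm width, z through the 32 mm thickness. Weighs anything from 150 to 450 g, drawn anew for each at each start
- eye_3 (a point): middle of the eye of blank_3: on the axis of the bore, half-way through the thickness, 62 mm along +x from the block's middle; axes as the block's
- blank_4: one of up to four like carving blanks, starting flat on the bench: sawn wood block 190 x 64 x 32 mm, pencilled leaf on both faces, a 30 mm eye bored through near one end. Origin at the block's middle (half-way up; it balances within 5 mm of there); x along the 190 mm to the eye end, y across the 64 mm width, z through the 32 mm thickness. Weighs anything from 150 to 450 g, drawn anew for each at each start
- eye_4 (a point): middle of the eye of blank_4: on the axis of the bore, half-way through the thickness, 62 mm along +x from the block's middle; axes as the block's
- rack: fixed drying rack of dark wood: two feet, two uprights and a 450 mm rail leaning back at 45 degrees, 200 mm above the bench, with four round pegs in a row, each on a 62 mm square wooden plate. Origin on the bench below the row's middle; z up, y along the row; its front, with the pegs, faces its own -x
- root_1 (a point): root of peg_1, a round wooden peg 12 mm thick, 85 mm long, square to its plate, so it points up and to the rack's front at 45 degrees. Point on the plate's face, on the peg's axis; z along the peg to its tip, x up the slope of the plate, y along the row. Pegs stand 110 mm apart, peg_1 at the rack's +y end, peg_4 at its -y end. A blank slid home has its eye's middle 16 mm up the peg
- peg_1 (a joint): sag of peg_1 with its plate, straight down on its rubber bushing, in m: 0 unloaded, 0.67 mm per newton hung on it (stiffness 1500 N/m)
- root_2 (a point): root of peg_2, a round wooden peg 12 mm thick, 85 mm long, square to its plate, so it points up and to the rack's front at 45 degrees. Point on the plate's face, on the peg's axis; z along the peg to its tip, x up the slope of the plate, y along the row. Pegs stand 110 mm apart, peg_1 at the rack's +y end, peg_4 at its -y end. A blank slid home has its eye's middle 16 mm up the peg
- peg_2 (a joint): sag of peg_2 with its plate, straight down on its rubber bushing, in m: 0 unloaded, 0.67 mm per newton hung on it (stiffness 1500 N/m)
- root_3 (a point): root of peg_3, a round wooden peg 12 mm thick, 85 mm long, square to its plate, so it points up and to the rack's front at 45 degrees. Point on the plate's face, on the peg's axis; z along the peg to its tip, x up the slope of the plate, y along the row. Pegs stand 110 mm apart, peg_1 at the rack's +y end, peg_4 at its -y end. A blank slid home has its eye's middle 16 mm up the peg
- peg_3 (a joint): sag of peg_3 with its plate, straight down on its rubber bushing, in m: 0 unloaded, 0.67 mm per newton hung on it (stiffness 1500 N/m)
- root_4 (a point): root of peg_4, a round wooden peg 12 mm thick, 85 mm long, square to its plate, so it points up and to the rack's front at 45 degrees. Point on the plate's face, on the peg's axis; z along the peg to its tip, x up the slope of the plate, y along the row. Pegs stand 110 mm apart, peg_1 at the rack's +y end, peg_4 at its -y end. A blank slid home has its eye's middle 16 mm up the peg
- peg_4 (a joint): sag of peg_4 with its plate, straight down on its rubber bushing, in m: 0 unloaded, 0.67 mm per newton hung on it (stiffness 1500 N/m)
- board: fixed low slatted board, 400 mm (its x) by 200 mm (its y), top 24 mm above the bench, empty at the start; origin at the middle of its underside; room for four blanks side by side, each lying along its y, 92 to 96 mm apart in x
- mallet: bystander: carver's mallet lying on the bench, dark wooden head 125 mm long and 92 mm thick, handle 140 mm along its +x; origin on the bench under the free end of the head
Things that resemble listed ones, but are neither listed nor needed, are in the scene too. Leave any purple look-alike of the blank_3 alone.

How it is judged:
By the outcome, as a careful person would: the job done as asked, in the order asked, and still so for the second after the job is handed in, with the robot touching nothing.
Of blank_1, blank_2, blank_3, blank_4 only 3 to 4 are there at a start; the rules pass over those that are not, and their reading is None.
At some moment in a run one of blank_1, blank_2, blank_3, blank_4 may be knocked a few centimetres aside while the robot is not near it.
It also fails if it takes over 210 s, if anything falls off the work surface, if the arm or the gripper's body presses on something with over 40 N, if the wrist force passes 120 N, or if a joint passes its speed limit or range.

### The arm

A 7-joint arm with a two-finger parallel gripper is mounted at the origin on the work surface. World frame = base frame: x ahead of the robot, y to its left, z up, the work surface at z = 0. Lengths are in m, angles in rad, forces in N, time in s.
With the tool pointing down it reaches from about 0.425 to 0.95 m from the base axis. Payload 4.7 kg.
Tool frame: the origin (TCP) lies between the finger pads; the fingertips stand 19 mm ahead of it and the grasp point (between the pads) is the TCP; z points along the fingers, y is the direction in which the jaws open and shut (so a half turn about z gives the same grasp; the last joint's range is limited). The gripper opens to 87 mm and grips with 3 to 60 N. Pads are 19 mm wide; open, the fingers measure 117 mm over their backs; the gripper's body (75 mm by 190 mm) begins 51 mm behind the grasp point.
Start: joints at [-1.341, 0.469, -0.049, 1.532, 0.024, 1.141, -0.082], TCP at [0.173, 0.653, 0.242] pointing down, gripper open.
Joint ranges: [-2.59, 2.59], [-0.33, 1.99], [-1.39, 1.29], [0.1, 2.45], [-1.04, 4.18], [0.21, 1.99], [-2.66, 2.66]. Speed limits (rad/s): [2.57, 2.57, 3.14, 3.14, 3.14, 3.14, 3.14].

### API

Orientations are given as [roll, pitch, yaw] about the fixed x, y, z axes, in that order (R = Rz(yaw) Ry(pitch) Rx(roll)).
In Python, from cell import manip, camera, ticket gives the robot as it stands.
- The arm moves only by the tool play_rows, never from a script. Its argument "plan" is one flat list of numbers, 7 for each row, row after row: the opening, from 0 (shut) to 1 (fully open), then the shift along the world's x, y, z in mm, then the turn, a rotation vector about the world's x, y, z in rad. In form: [claw, tx, ty, tz, ax, ay, az, claw, tx, ty, tz, ax, ay, az, ...]. A call has exactly 10 rows; each row is the pose to reach, as a shift and turn from the pose measured when the call began; what a row does not reach only later rows make up. A row lasts 1/8 s, in which the tool goes at most 62.5 mm and 10.7 degrees, less where a joint would pass 70% of its speed; a pose out of reach is approached as far as the arm can. A call with a gripper value outside its range is refused whole. The fingers move at their own pace and stop on an object; "grip_force" is the grip in N (left out, the last holds). Time passes only in rows, so rows that repeat a pose let the fingers close, or fill a call up. It gives the time, the measured TCP pose, the force and the opening at its end, in the units of the state.
- manip.sense(): the state, without advancing time (a new reading comes with each control period).
- camera(name): name is "scene" or "top" or "wrist"; returns a dict with "frame" (480x640x3 uint8, blue, green, red), "fx", "fy", "cx", "cy" (pixels), "rvec" (rotation vector, rad) and "tvec" (3), from world to camera coordinates, as OpenCV has them. Camera axes: x right, y down, z forward; pixel columns grow to the right and rows downward; lengths in m; the calibration is good to about 2 mm. The wrist camera is an equidistant fisheye: a pixel r from the principal point sees the ray r / f radians off the axis. A picture is of the moment at which its call begins. There is no depth.
- ticket.job_done(): hands the job in, once; it reports no verdict.
The state is a dict: "clock": time; "joints": joint angles; "qd": joint speeds; "tau": joint torques, N m; "position": TCP position; "orientation": TCP orientation; "force": force on the tool from outside, world axes, zero at the start; "moment": the same for the moment, N m; "grip_width": opening from 0.0 (shut) to 1.0 (fully open).
Only numpy, scipy, OpenCV 4.12 (cv2) and the standard library are available. Lean on these libraries where they do the work, as an engineer would, in place of code of your own. Each camera call takes 0.05 s, during which the arm holds its last target. There are 200 camera calls.

## Working session

There is one attempt and no reset: what is moved stays moved. The work goes in short steps, Python scripts to look and compute and a tool call to move; the robot and the scene stay as the last step left them, time stands still between calls to the robot, and variables do not carry over. Pictures are saved under pics/ and viewed, about 12 in all and at most 16, crops included, and the job is handed in when it is done.

Besides the shell and the picture viewer there is one more tool, called by a JSON object that holds its "method" and its "body", one argument or row to a line. play_rows: Moves the arm, as the interface text tells. Its arguments: {"type":"object","properties":{"plan":{"type":"array","items":{"type":"number"}},"grip_force":{"type":"number"}},"required":["plan"]}

```bash
ls; mkdir -p pics
python3 - <<'E'
from cell import manip, camera
import cv2
s=manip.sense(); print({k:(v if isinstance(v,float) else [round(float(x),3) for x in v]) for k,v in s.items()})
for n in ("scene","top"):
    c=camera(n); cv2.imwrite(f"pics/{n}0.png",c["frame"]); print(n,c["fx"],c["cx"],c["cy"],c["rvec"],c["tvec"])
E
```

```text
pics
{'clock': 0.0, 'joints': [-1.341, 0.469, -0.049, 1.534, 0.024, 1.141, -0.082], 'qd': [-0.002, -0.001, -0.001, -0.001, -0.0, -0.0, -0.0], 'tau': [0.0, -50.799, -0.08, -23.616, -0.061, 0.038, 0.0], 'position': [0.173, 0.652, 0.24], 'orientation': [-3.14, 0.0, 2.883], 'force': [0.507, 0.958, 1.094], 'moment': [-0.012, 0.049, 0.028], 'grip_width': 0.9984737834264142}
scene 472.26749802512654 331.9125196385792 237.65848988826227 [ 1.868356    1.23133859 -0.66904576] [-0.23959886 -0.11081074  1.57352503]
top 445.4223244320637 322.03936908311067 239.36067715573392 [ 2.1584497  -2.213137    0.09277421] [0.07201678 0.45420918 1.26334891]
```

View pics/scene0.png

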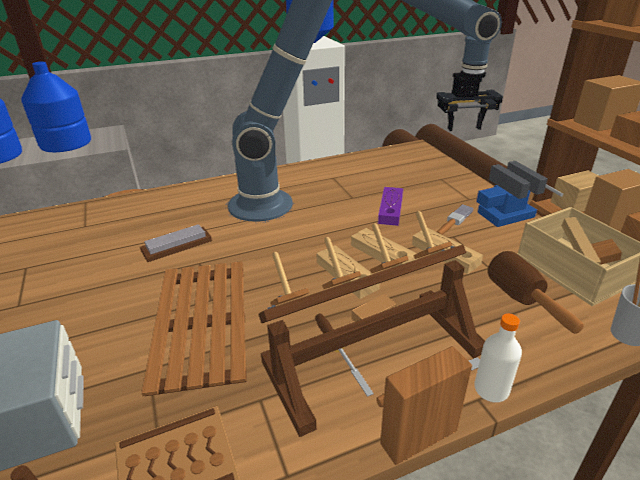

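View pics/top0.png

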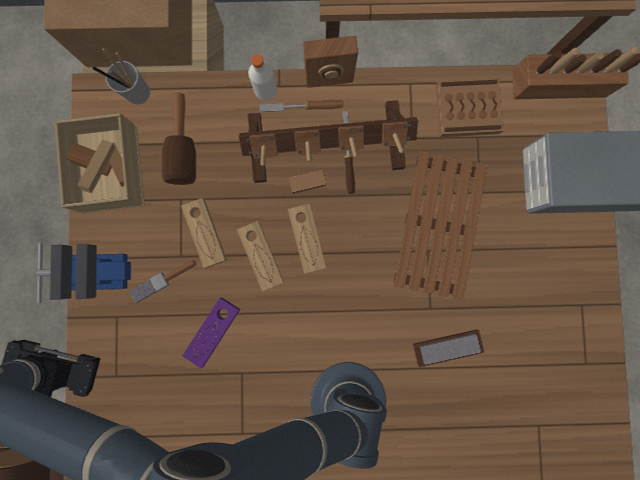

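The top view shows three leaf-marked blanks at (202,233), (260,256) and (307,238). A purple look-alike is at (211,332), the rack at (330,135), the board at (440,225) and the mallet at (179,150). I'll measure next.

```bash
cat > h.py <<'E'
import numpy as np, cv2
from scipy.spatial.transform import Rotation as Rn
from cell import manip, camera
def ray(c,uv):
    R=Rn.from_rotvec(np.ravel(c["rvec"])).as_matrix(); t=np.ravel(c["tvec"])
    d=np.array([(uv[0]-c["cx"])/c["fx"],(uv[1]-c["cy"])/c["fy"],1.])
    return -R.T@t, R.T@(d/np.linalg.norm(d))
def onz(c,uv,z):
    o,d=ray(c,uv); return o+d*(z-o[2])/d[2]
def proj(c,P):
    R=Rn.from_rotvec(np.ravel(c["rvec"])).as_matrix(); p=R@np.array(P)+np.ravel(c["tvec"])
    return c["cx"]+c["fx"]*p[0]/p[2], c["cy"]+c["fy"]*p[1]/p[2]
def cross(c1,u1,c2,u2):
    o1,d1=ray(c1,u1);o2,d2=ray(c2,u2)
    A=np.array([d1,-d2]).T; s=np.linalg.lstsq(A,o2-o1,rcond=None)[0]
    a=o1+d1*s[0];b=o2+d2*s[1]; return (a+b)/2, np.linalg.norm(a-b)
def blanks(c,lo=(12,60,120),hi=(24,140,255),z=.032,amin=600,amax=2600):
    h=cv2.cvtColor(c["frame"],cv2.COLOR_BGR2HSV); return h
E
python3 - <<'E'
from h import *
c=camera("top"); f=c["frame"]; h=cv2.cvtColor(f,cv2.COLOR_BGR2HSV)
print("cam",ray(c,(c["cx"],c["cy"])))
for p in [(190,212),(215,255),(245,240),(298,220),(315,262),(270,275),(280,240),(230,210),(340,220),(308,181)]: print(p,h[p[1],p[0]])
s=camera("scene")["frame"]
a=cv2.resize(f[90:200,230:430],None,fx=4,fy=4,interpolation=cv2.INTER_CUBIC)[:,:800]
cv2.imwrite("pics/racktop.png",a[:600])
b=cv2.resize(s[195:335,250:490],None,fx=3.33,fy=3.33,interpolation=cv2.INTER_CUBIC); cv2.imwrite("pics/rackscene.png",b)
E
```

```text
cam (array([0.35760045, 0.0719963 , 1.29401751]), array([ 0.07673622, -0.00887425, -0.99701194]))
(190, 212) [15 88 96]
(215, 255) [ 16  95 139]
(245, 240) [ 17  95 153]
(298, 220) [ 13 105 109]
(315, 262) [ 15  94 117]
(270, 275) [ 16  92 138]
(280, 240) [ 14 110 111]
(230, 210) [ 14 111 113]
(340, 220) [ 13 109 108]
(308, 181) [ 14 108 125]
```

View pics/racktop.png

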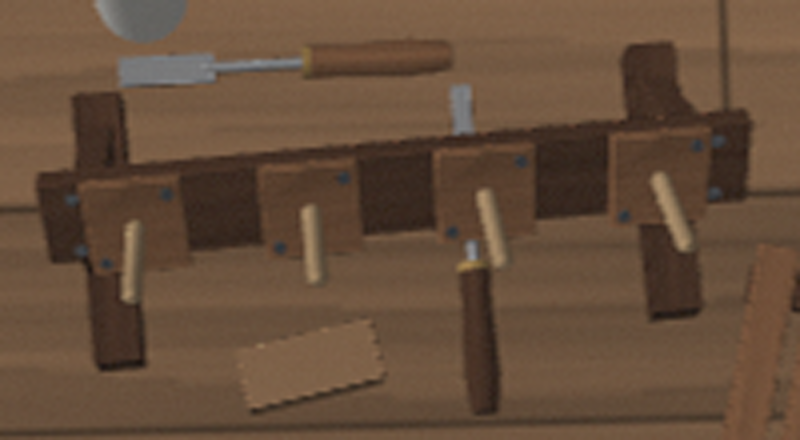

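View pics/rackscene.png

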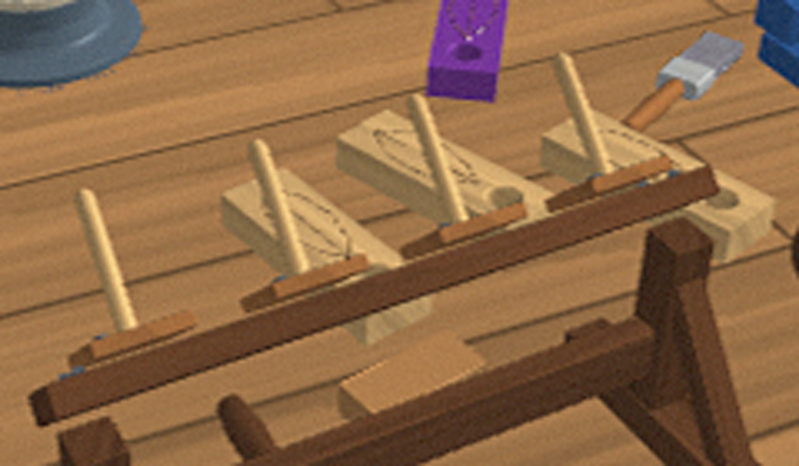

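The rack crops show the four pegs. In the top crop, peg 1 (left) runs root (134,226) to tip (130,298), and peg 4 runs root (659,178) to tip (686,245). The scene crop shows the same pegs right to left.

Run:
```python
from h import *
c=camera("top"); s=camera("scene")
T=[((134,226),(130,298)),((309,210),(316,280)),((484,194),(499,262)),((659,178),(686,245))]
S=[((603,170),(562,60)),((461,218),(418,102)),((302,268),(261,147)),((126,326),(86,195))]
t=lambda p:((p[0]-1.5)/4+230,(p[1]-1.5)/4+90); q=lambda p:((p[0]-1.2)/3.33+250,(p[1]-1.2)/3.33+195)
for a,b in zip(T,S):
    r,e=cross(c,t(a[0]),s,q(b[0])); p,e2=cross(c,t(a[1]),s,q(b[1])); d=p-r
    print("root",r.round(4),round(e,4),"tip",p.round(4),round(e2,4),"len",np.linalg.norm(d).round(4),(d/np.linalg.norm(d)).round(3))
# blanks
f=c["frame"]; h=cv2.cvtColor(f,cv2.COLOR_BGR2HSV)
m=((h[...,0]>=12)&(h[...,0]<=25)&(h[...,1]<103)&(h[...,1]>50)&(h[...,2]>75)).astype(np.uint8)*255
m=cv2.morphologyEx(m,cv2.MORPH_OPEN,np.ones((3,3))); m=cv2.morphologyEx(m,cv2.MORPH_CLOSE,np.ones((5,5)))
for k in cv2.findContours(m,cv2.RETR_EXTERNAL,cv2.CHAIN_APPROX_NONE)[0]:
    if cv2.contourArea(k)<500: continue
    w=np.array([onz(c,p[0],.032)[:2] for p in k],np.float32)
    (x,y),(a,b),an=cv2.minAreaRect(w); print("bl",k.reshape(-1,2).mean(0).round(),np.round([x,y,a,b,an],3))
    cv2.drawContours(f,[k],-1,(0,0,255),1)
for z in (.024,): 
  for p in [(421,151),(487,161),(463,299),(393,288)]: print("board",onz(c,p,z).round(3))
for p in [(165,140),(196,140),(162,180),(195,180)]: print("mallet",onz(c,p,.05).round(3))
cv2.imwrite("pics/bl.png",cv2.resize(f[180:310,160:340],None,fx=4,fy=4))
```

```text
root [0.6777 0.2029 0.205 ] 0.0004 tip [0.6201 0.201  0.2556] 0.0021 len 0.0767 [-0.751 -0.025  0.66 ]
root [0.686  0.0946 0.2043] 0.0013 tip [0.6285 0.0912 0.2559] 0.0032 len 0.0773 [-0.744 -0.044  0.667]
root [ 0.6933 -0.015   0.2051] 0.001 tip [ 0.6364 -0.0177  0.2564] 0.0028 len 0.0766 [-0.742 -0.035  0.669]
root [ 0.701  -0.1255  0.2042] 0.0004 tip [ 0.6436 -0.1287  0.2578] 0.003 len 0.0786 [-0.73  -0.04   0.682]
bl [260. 256.] [ 0.414  0.238  0.192  0.069 21.64 ]
bl [306. 238.] [ 0.46   0.106  0.192  0.067 12.892]
bl [203. 233.] [ 0.483  0.398  0.196  0.072 18.814]
bl [ 99. 164.] [0.691 0.695 0.28  0.236 5.709]
bl [190.  48.] [ 1.066  0.464  0.254  0.218 89.949]
board [ 0.706 -0.234  0.024]
board [ 0.672 -0.424  0.024]
board [ 0.276 -0.335  0.024]
board [ 0.312 -0.137  0.024]
mallet [0.748 0.5   0.05 ]
mallet [0.746 0.412 0.05 ]
mallet [0.633 0.508 0.05 ]
mallet [0.63  0.415 0.05 ]
```

View pics/bl.png

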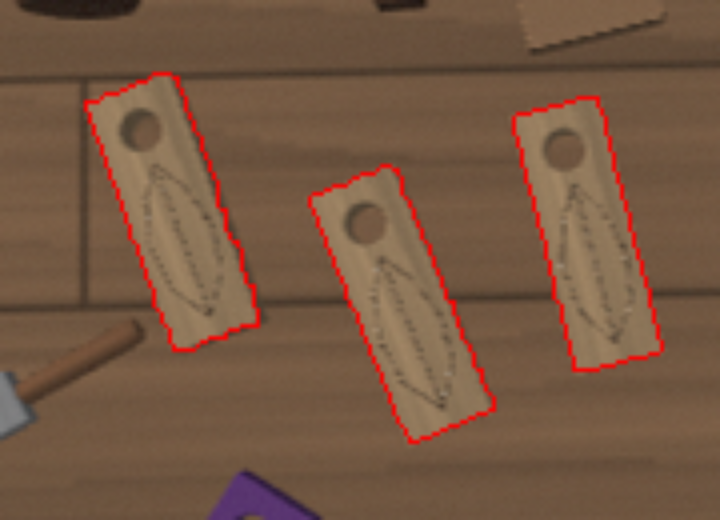

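The red outlines in the crop follow all three blanks closely, with their eyes at the far (+x) end. I'll start with the middle one, A, at about (0.414, 0.240) with yaw 21.6°.

{"method": "play_rows", "body": {
  "plan": [1, 60, -103, 0, 0, 0, 0.16, 1, 120, -206, 0, 0, 0, 0.32, 1, 180, -309, -60, 0, 0, 0.48, 1, 241, -412, -120, 0, 0, 0.635, 1, 241, -412, -120, 0, 0, 0.635, 1, 241, -412, -120, 0, 0, 0.635, 1, 241, -412, -120, 0, 0, 0.635, 1, 241, -412, -120, 0, 0, 0.635, 1, 241, -412, -120, 0, 0, 0.635, 1, 241, -412, -120, 0, 0, 0.635],
  "grip_force": 45
}}

```text
clock: 1.55
position: [0.4137, 0.241, 0.1214]
orientation: [3.142, 0.0, -2.765]
force: [-0.3, -0.1, 0.9]
grip_width: 0.998
```

```bash
cat >> h.py <<'E'
def feel(n=12):
    a=[]
    for _ in range(n): camera("wrist"); s=manip.sense(); a.append(np.r_[s["force"],s["moment"]])
    a=np.array(a); s=manip.sense()
    print("F",a.mean(0).round(3),"sd",a.std(0)[:3].round(3)); print("pos",np.round(s["position"],4),"rpy",np.round(s["orientation"],3),"grip",round(s["grip_width"],3),"t",round(s["clock"],2)); print("q",np.round(s["joints"],3))
def find(c,show=None):
    f=c["frame"].copy(); h=cv2.cvtColor(f,cv2.COLOR_BGR2HSV); cam=ray(c,(0,0))[0][:2]
    m=((h[...,0]>=12)&(h[...,0]<=25)&(h[...,1]<103)&(h[...,1]>50)&(h[...,2]>75)).astype(np.uint8)*255
    m=cv2.morphologyEx(m,cv2.MORPH_OPEN,np.ones((3,3))); m=cv2.morphologyEx(m,cv2.MORPH_CLOSE,np.ones((5,5)))
    for k in cv2.findContours(m,cv2.RETR_EXTERNAL,cv2.CHAIN_APPROX_NONE)[0]:
        if not 900<cv2.contourArea(k)<3000: continue
        w=np.array([onz(c,p[0],.032)[:2] for p in k],np.float32)
        (x,y),(a,b),an=cv2.minAreaRect(w); p=np.array([x,y]); p+=(p-cam)*.032/1.262/2
        print("bl",k.reshape(-1,2).mean(0).round(),p.round(4),np.round([a,b,an],3))
E
python3 - <<'E'
from h import *
feel(); find(camera("top"))
E
```

```text
F [ 0.056  0.48  -0.091  0.038  0.025  0.004] sd [0.544 0.427 0.327]
pos [0.4136 0.2405 0.1212] rpy [-3.141  0.    -2.765] grip 0.998 t 2.15
q [-0.6    0.306 -0.018  2.109  0.009  0.726  1.323]
bl [306. 238.] [0.4614 0.1057] [ 0.192  0.067 12.799]
bl [200. 231.] [0.4849 0.4019] [ 0.195  0.072 19.906]
bl [189.  48.] [1.0745 0.4692] [0.218 0.254 0.   ]
```

{"method": "play_rows", "body": {
  "plan": [1, 1, -1, -40, 0, 0, 0, 1, 1, -1, -75, 0, 0, 0, 1, 1, -1, -98, 0, 0, 0, 1, 1, -1, -98, 0, 0, 0, 0.5, 1, -1, -98, 0, 0, 0, 0.5, 1, -1, -98, 0, 0, 0, 0.5, 1, -1, -98, 0, 0, 0, 0.5, 1, -1, -98, 0, 0, 0, 0.5, 1, -1, -90, 0, 0, 0, 0.5, 1, -1, -70, 0, 0, 0]
}}

```text
clock: 3.45
position: [0.4137, 0.2388, 0.051]
orientation: [-3.14, -0.003, -2.765]
force: [0.6, 0.1, -1.8]
grip_width: 0.728
```

{"method": "play_rows", "body": {
  "plan": [0.5, 0, 0, 60, 0, 0, 0, 0.5, 0, 0, 110, 0, 0, 0, 0.5, 0, 0, 160, 0, 0, 0, 0.5, 0, 0, 190, 0, 0, 0, 0.5, 0, 0, 190, 0, 0, 0, 0.5, 0, 0, 190, 0, 0, 0, 0.5, 0, 0, 190, 0, 0, 0, 0.5, 0, 0, 190, 0, 0, 0, 0.5, 0, 0, 190, 0, 0, 0, 0.5, 0, 0, 190, 0, 0, 0]
}}

```text
clock: 4.7
position: [0.4137, 0.2387, 0.2407]
orientation: [-3.14, -0.003, -2.765]
force: [-0.2, -0.5, -1.2]
grip_width: 0.729
```

Run:
```python
from h import *
feel(20); find(camera("top"))
c=camera("wrist"); cv2.imwrite("pics/w1.png",c["frame"])
```

```text
F [ 9.200e-02  3.000e-02 -1.694e+00  2.800e-02  1.700e-02 -1.000e-03] sd [0.609 0.401 0.546]
pos [0.4137 0.2387 0.241 ] rpy [-3.140e+00 -3.000e-03 -2.765e+00] grip 0.733 t 5.7
q [-0.598  0.149 -0.015  1.985  0.003  1.011  1.332]
bl [306. 238.] [0.4607 0.1063] [ 0.192  0.067 13.163]
bl [188.  48.] [1.0745 0.4693] [0.217 0.254 0.118]
```

View pics/w1.png

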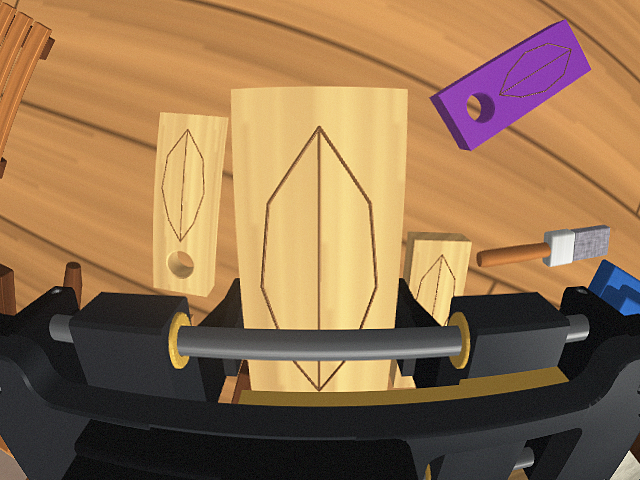

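The weight difference is about 1.6 N, so roughly 163 g: A is dry and goes on the board. The wrist view shows it held straight and centred.

{"method": "play_rows", "body": {
  "plan": [0.5, 5, -55, 0, 0, 0, -0.18, 0.5, 10, -110, 0, 0, 0, -0.36, 0.5, 15, -165, 0, 0, 0, -0.54, 0.5, 20, -220, 0, 0, 0, -0.72, 0.5, 25, -275, 0, 0, 0, -0.9, 0.5, 30, -330, 0, 0, 0, -1.08, 0.5, 55, -380, 0, 0, 0, -1.26, 0.5, 80, -430, 0, 0, 0, -1.44, 0.5, 102, -480, 0, 0, 0, -1.62, 0.5, 123, -533, 0, 0, 0, -1.8]
}}

```text
clock: 7.05
position: [0.5378, -0.2953, 0.2409]
orientation: [-3.141, -0.003, 1.713]
force: [0.8, 1.2, -1.3]
grip_width: 0.735
```

Run:
```python
from h import *
feel(2)
c=camera("top"); f=c["frame"]; find(c); cv2.imwrite("pics/t1.png",f)
```

```text
F [ 2.336 -4.153 -0.342 -0.531 -0.123  0.042] sd [2.002 4.866 0.754]
pos [ 0.537  -0.3009  0.2407] rpy [-3.139  0.004  1.709] grip 0.728 t 7.15
q [ 0.018  0.407  0.572  1.71  -0.239  1.095  0.802]
bl [306. 238.] [0.4614 0.1057] [ 0.192  0.066 13.084]
bl [203. 233.] [0.4847 0.4013] [ 0.196  0.072 19.68 ]
bl [454. 198.] [ 0.5663 -0.3257] [0.081 0.132 8.205]
bl [186.  48.] [1.0745 0.4692] [0.217 0.254 0.028]
```

View pics/t1.png

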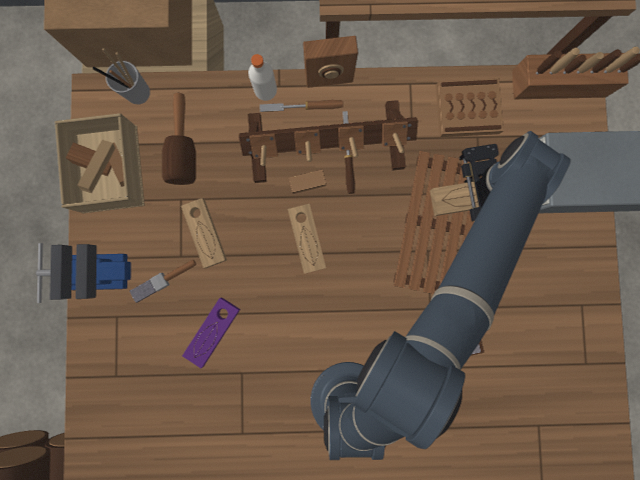

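The picture shows blank A over the board at (450,195), held by the gripper, and B and C undisturbed. The forces were jumpy at the stop, so I'll settle and check before descending.

{"method": "play_rows", "body": {
  "plan": [0.5, 0, 3, 0, 0, 0, -0.1, 0.5, 0, 7, 0, 0, 0, -0.2, 0.5, 0, 7, 0, 0, 0, -0.3, 0.5, 0, 7, 0, 0, 0, -0.38, 0.5, 0, 7, 0, 0, 0, -0.38, 0.5, 0, 7, 0, 0, 0, -0.38, 0.5, 0, 7, 0, 0, 0, -0.38, 0.5, 0, 7, 0, 0, 0, -0.38, 0.5, 0, 7, 0, 0, 0, -0.38, 0.5, 0, 7, 0, 0, 0, -0.38]
}}

```text
clock: 8.45
position: [0.5365, -0.2904, 0.2404]
orientation: [-3.138, -0.001, 1.334]
force: [1.3, -0.2, -2.2]
grip_width: 0.728
```

Run:
```python
from h import *
feel(4)
# board fit: corners via contour of slats
c=camera("wrist")
cv2.imwrite("pics/w2.png",c["frame"])
```

```text
F [-0.338  0.168 -1.374 -0.121  0.063  0.009] sd [0.305 0.487 0.08 ]
pos [ 0.5365 -0.2904  0.2404] rpy [-3.138e+00 -1.000e-03  1.334e+00] grip 0.733 t 8.65
q [-0.055  0.415  0.656  1.724 -0.279  1.101  0.451]
```

View pics/w2.png

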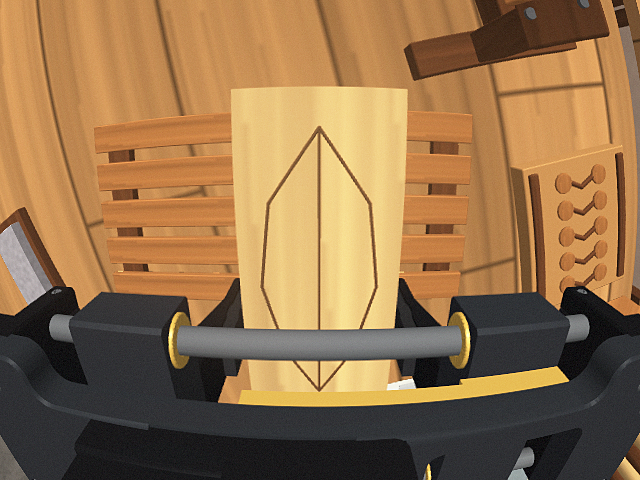

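The slats lie square to the blank, and the board shows evenly on both sides of it. Lowering now.

{"method": "play_rows", "body": {
  "plan": [0.5, 0, -2, -45, 0, 0, 0, 0.5, 0, -3, -90, 0, 0, 0, 0.5, 0, -3, -135, 0, 0, 0, 0.5, 0, -3, -170, 0, 0, 0, 0.5, 0, -3, -186, 0, 0, 0, 0.5, 0, -3, -193, 0, 0, 0, 0.5, 0, -3, -194, 0, 0, 0, 0.85, 0, -3, -194, 0, 0, 0, 0.85, 0, -3, -194, 0, 0, 0, 0.85, 0, -3, -194, 0, 0, 0]
}}

```text
clock: 9.95
position: [0.5369, -0.2935, 0.0467]
orientation: [-3.139, -0.0, 1.334]
force: [-0.3, -0.4, 0.0]
grip_width: 0.844
```

{"method": "play_rows", "body": {
  "plan": [0.85, 0, 0, 40, 0, 0, 0, 0.85, 0, 0, 90, 0, 0, 0, 0.9, 0, 0, 140, 0, 0, 0, 1, 0, 0, 190, 0, 0, 0, 1, -20, 50, 190, 0, 0, 0.18, 1, -40, 100, 190, 0, 0, 0.36, 1, -60, 150, 190, 0, 0, 0.54, 1, -75, 200, 190, 0, 0, 0.72, 1, -75, 260, 190, 0, 0, 0.9, 1, -75, 320, 190, 0, 0, 1.08]
}}

```text
clock: 11.2
position: [0.4616, 0.0282, 0.2373]
orientation: [-3.141, 0.0, 2.419]
force: [1.3, 1.0, 0.2]
grip_width: 1.002
```

Run:
```python
from h import *
feel(1)
c=camera("top"); find(c)
```

```text
F [-5.900e-02  7.252e+00 -8.040e-01  4.820e-01  5.200e-02  1.000e-03] sd [0. 0. 0.]
pos [0.4613 0.0373 0.237 ] rpy [ 3.139e+00 -3.000e-03  2.435e+00] grip 0.997 t 11.25
q [-0.477  0.121  0.338  2.037 -0.053  0.992  0.753]
bl [305. 242.] [0.4605 0.1064] [ 0.191  0.066 12.438]
bl [203. 232.] [0.4843 0.4017] [ 0.195  0.073 19.764]
bl [447. 208.] [ 0.5401 -0.304 ] [1.9900e-01 7.2000e-02 7.6396e+01]
bl [189.  48.] [1.0746 0.4689] [ 0.254  0.218 89.797]
```

Blank A lies on the board: corrected to its real height it is at (0.536, -0.297), yaw 76°. B is next.

{"method": "play_rows", "body": {
  "plan": [1, 0, 30, 0, 0, 0, 0.18, 1, 0, 60, 0, 0, 0, 0.36, 1, 0, 69, 0, 0, 0, 0.54, 1, 0, 69, 0, 0, 0.0, 0.72, 1, 0, 69, -20, 0, 0, 0.9, 1, 0, 69, -60, 0, 0, 0.93, 1, 0, 69, -110, 0, 0, 0.93, 1, 0, 69, -160, 0, 0, 0.93, 1, 0, 69, -200, 0, 0, 0.93, 1, 0, 69, -213, 0, 0, 0.93]
}}

```text
clock: 12.55
position: [0.4604, 0.1013, 0.022]
orientation: [-3.141, -0.006, -2.927]
force: [-0.4, 0.3, 0.8]
grip_width: 1.002
```

{"method": "play_rows", "body": {
  "plan": [1, 0, 0, 0, 0, 0, 0, 0.5, 0, 0, 0, 0, 0, 0, 0.5, 0, 0, 0, 0, 0, 0, 0.5, 0, 0, 0, 0, 0, 0, 0.5, 0, 0, 0, 0, 0, 0, 0.5, 0, 0, 10, 0, 0, 0, 0.5, 0, 0, 55, 0, 0, 0, 0.5, 0, 0, 110, 0, 0, 0, 0.5, 0, 0, 165, 0, 0, 0, 0.5, 0, 0, 210, 0, 0, 0]
}}

```text
clock: 13.8
position: [0.4598, 0.1003, 0.2341]
orientation: [-3.14, -0.006, -2.928]
force: [1.0, 0.5, -3.4]
grip_width: 0.73
```

{"method": "play_rows", "body": {
  "plan": [0.5, 0, 0, 5, 0, 0, 0, 0.5, 0, 0, 5, 0, 0, 0, 0.5, 0, 0, 5, 0, 0, 0, 0.5, 0, 0, 5, 0, 0, 0, 0.5, 0, 0, 5, 0, 0, 0, 0.5, 0, 0, 5, 0, 0, 0, 0.5, 0, 0, 5, 0, 0, 0, 0.5, 0, 0, 5, 0, 0, 0, 0.5, 0, 0, 5, 0, 0, 0, 0.5, 0, 0, 5, 0, 0, 0]
}}

```text
clock: 15.05
position: [0.4597, 0.1003, 0.2391]
orientation: [-3.14, -0.006, -2.928]
force: [0.3, 0.4, -4.1]
grip_width: 0.729
```

Run:
```python
from h import *
feel(16)
```

```text
F [ 0.153 -0.    -3.972  0.041 -0.006  0.014] sd [0.459 0.49  0.393]
pos [0.4597 0.1003 0.239 ] rpy [-3.14  -0.006 -2.928] grip 0.732 t 15.85
q [-0.504  0.135  0.22   2.011 -0.034  1.005  1.517]
```

The difference is about 3.9 N, so B is around 396 g, damp, and goes on peg 3. I'll work out the tilt and approach.

```bash
cat >> h.py <<'E'
psi=.071; ry=np.array([-np.sin(psi),np.cos(psi),0]); n=np.array([np.cos(psi),np.sin(psi),0])
D=(-n+[0,0,1])/2**.5; U=(n+[0,0,1])/2**.5
def root(k): return np.array([.6608,.0379,.2305])+(2.5-k)*.11*ry-.0425*D
def hangpose(k,s,off,up=.0065): return root(k)+(s+up)*D-off*U
RT=np.array([-U,ry,-D]).T
def to(pos,R=None):
    s=manip.sense(); R0=Rn.from_euler("xyz",s["orientation"])
    print("shift",((pos-np.array(s["position"]))*1000).round(1),"turn",(Rn.from_matrix(RT if R is None else R)*R0.inv()).as_rotvec().round(3))
E
python3 - <<'E'
from h import *
for s in (.115,.06,.016): to(hangpose(3,s,.064)); print(hangpose(3,s,.064).round(4))
E
```

```text
shift [ 104.1 -124.4    2.1] turn [ 0.113 -0.784 -0.134]
[ 0.5638 -0.0241  0.2411]
shift [ 142.9 -121.6  -36.8] turn [ 0.113 -0.784 -0.134]
[ 0.6026 -0.0214  0.2022]
shift [ 173.9 -119.4  -67.9] turn [ 0.113 -0.784 -0.134]
[ 0.6337 -0.0192  0.1711]
```

{"method": "play_rows", "body": {
  "plan": [0.5, 10, -25, 10, 0.02, -0.15, -0.025, 0.5, 20, -50, 20, 0.045, -0.3, -0.05, 0.5, 30, -75, 25, 0.065, -0.45, -0.075, 0.5, 40, -100, 30, 0.09, -0.61, -0.1, 0.5, 50, -125, 30, 0.113, -0.784, -0.134, 0.5, 50, -125, 30, 0.113, -0.784, -0.134, 0.5, 70, -125, 25, 0.113, -0.784, -0.134, 0.5, 92, -125, 15, 0.113, -0.784, -0.134, 0.5, 92, -125, 15, 0.113, -0.784, -0.134, 0.5, 92, -125, 15, 0.113, -0.784, -0.134]
}}

```text
clock: 17.1
position: [0.5478, -0.0193, 0.2575]
orientation: [3.141, 0.785, -3.062]
force: [-0.4, -11.6, -6.4]
grip_width: 0.734
```

Run:
```python
from h import *
feel(2); to(hangpose(3,.115,.064))
c=camera("scene");f=c["frame"].copy(); t=camera("top")["frame"]
a=cv2.resize(f[190:320,240:440],(800,520),interpolation=cv2.INTER_CUBIC)
cv2.imwrite("pics/s2.png",a); find(camera("top"))
```

```text
F [-4.640e-01  2.270e-01 -4.226e+00 -7.900e-02  1.470e+00  3.000e-03] sd [0.375 0.354 0.172]
pos [ 0.5476 -0.0236  0.2576] rpy [-3.141  0.785 -3.07 ] grip 0.728 t 17.2
q [-1.404 -0.254  1.287  2.378  1.433  0.212  0.278]
shift [ 16.3  -0.6 -16.5] turn [ 0.001 -0.     0.   ]
bl [203. 232.] [0.4841 0.4014] [ 0.195  0.073 19.66 ]
bl [447. 207.] [ 0.5403 -0.3034] [2.0000e-01 7.2000e-02 7.6396e+01]
bl [358. 172.] [ 0.652  -0.0522] [8.7000e-02 1.9600e-01 8.8334e+01]
bl [188.  48.] [1.0745 0.4692] [0.217 0.254 0.028]
```

View pics/s2.png

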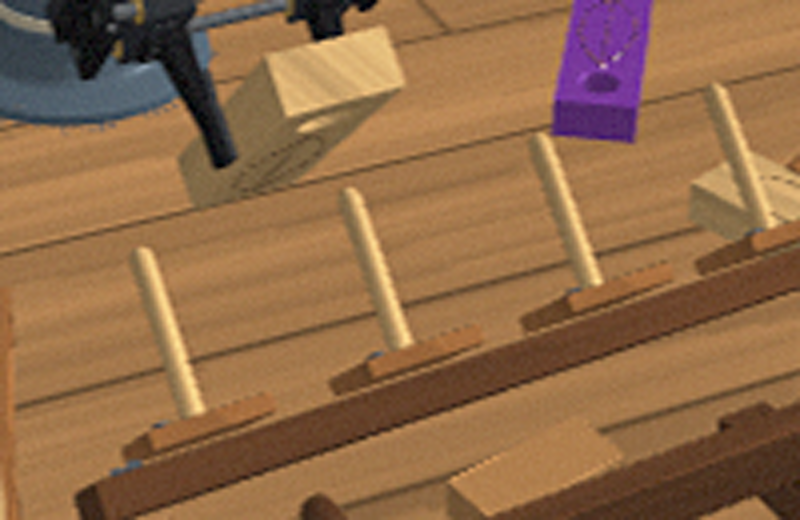

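The close-up shows blank B tilted above peg 3, with its eye at crop (327,118) and the peg tip at (350,190). I'll check these against the prediction.

Run:
```python
from h import *
c=camera("scene"); p=np.array(manip.sense()["position"])
q=lambda P:((np.array(proj(c,P))-[240,190])*4+1.5).round(1)
print("eye exit pred",q(p+.064*U-.0225*D))
for s in (.085,0): print("peg3",s,q(root(3)+s*D), "4",q(root(4)+s*D),"2",q(root(2)+s*D))
```

```text
eye exit pred [319.4 119.2]
peg3 0.085 [346.7 188.6] 4 [138.8 248.3] 2 [537.1 134. ]
peg3 0 [403.3 351.1] 4 [195.3 419.1] 2 [593.5 288.9]
```

The pegs and eye match their predictions to a millimetre or two, so I'll slide it on.

{"method": "play_rows", "body": {
  "plan": [0.5, 8, 0, -8, 0, 0, 0, 0.5, 16, 0, -16, 0, 0, 0, 0.5, 24, 0, -24, 0, 0, 0, 0.5, 32, 0, -32, 0, 0, 0, 0.5, 40, 1, -40, 0, 0, 0, 0.5, 48, 2, -48, 0, 0, 0, 0.5, 55, 2, -55, 0, 0, 0, 0.5, 55, 2, -55, 0, 0, 0, 0.5, 55, 2, -55, 0, 0, 0, 0.5, 55, 2, -55, 0, 0, 0]
}}

```text
clock: 18.65
position: [0.5488, -0.0168, 0.2561]
orientation: [-3.128, 0.784, -3.076]
force: [0.3, -0.4, -4.6]
grip_width: 0.731
```

Run:
```python
from h import *
feel(2); to(hangpose(3,.018,.064))
c=camera("scene");f=c["frame"].copy()
cv2.imwrite("pics/s3.png",cv2.resize(f[190:320,240:440],(800,520),interpolation=cv2.INTER_CUBIC))
```

```text
F [-0.237 -0.062 -3.755 -0.035  1.496 -0.009] sd [0.154 0.064 0.338]
pos [ 0.5488 -0.0167  0.2561] rpy [-3.128  0.784 -3.076] grip 0.73 t 18.75
q [-1.416 -0.22   1.287  2.38   1.474  0.212  0.201]
shift [ 83.4  -2.5 -83.6] turn [ 0.01  -0.     0.015]
```

View pics/s3.png

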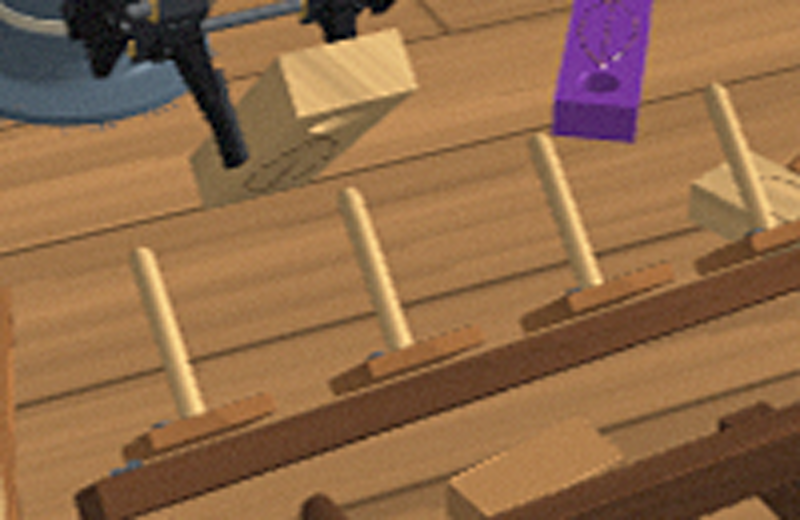

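It's stuck: joints 3 and 6 sit on their limits (q3 1.287, q6 0.212), so the blank isn't moving. I'll fit a kinematic model from the recorded poses to find a usable posture.

```bash
cat > kin.py <<'E'
import numpy as np, itertools
from scipy.spatial.transform import Rotation as Rn
from scipy.optimize import least_squares
Q=np.array([[-1.341,.469,-.049,1.534,.024,1.141,-.082],[-.6,.306,-.018,2.109,.009,.726,1.323],[-.598,.149,-.015,1.985,.003,1.011,1.332],[.018,.407,.572,1.71,-.239,1.095,.802],[-.055,.415,.656,1.724,-.279,1.101,.451],[-.477,.121,.338,2.037,-.053,.992,.753],[-.504,.135,.22,2.011,-.034,1.005,1.517],[-1.404,-.254,1.287,2.378,1.433,.212,.278],[-1.416,-.22,1.287,2.38,1.474,.212,.201]])
P=np.array([[.173,.652,.24],[.4136,.2405,.1212],[.4137,.2387,.241],[.537,-.3009,.2407],[.5365,-.2904,.2404],[.4613,.0373,.237],[.4597,.1003,.239],[.5476,-.0236,.2576],[.5488,-.0167,.2561]])
E_=np.array([[-3.14,0,2.883],[-3.141,0,-2.765],[-3.14,-.003,-2.765],[-3.139,.004,1.709],[-3.138,-.001,1.334],[3.139,-.003,2.435],[-3.14,-.006,-2.928],[-3.141,.785,-3.07],[-3.128,.784,-3.076]])
S=None
def fk(q,w,s):
    h,a,e1,b,e2,L,e3,o1,o7=w; R=Rn.identity(); p=np.array([0,0,h])
    R=Rn.from_euler("z",s[0]*q[0]+o1)*Rn.from_euler("y",q[1]); p=p+R.apply([e1,0,a])
    R=R*Rn.from_euler("z",s[1]*q[2])*Rn.from_euler("y",q[3]); p=p+R.apply([e2,0,b])
    R=R*Rn.from_euler("z",s[2]*q[4])*Rn.from_euler("y",q[5]); p=p+R.apply([e3,0,L])
    return p,R*Rn.from_euler("z",s[3]*q[6]+o7)
def res(w,s):
    r=[]
    for q,p,e in zip(Q,P,E_):
        pp,R=fk(q,w,s); r+=[pp-p,.3*(R*Rn.from_euler("xyz",e).inv()).as_rotvec()]
    return np.concatenate(r)
def fit():
    best=None
    for s in itertools.product((1,-1),repeat=4):
        for o7 in (0,1.57,3.14,-1.57):
            f=least_squares(res,[.35,.4,0,.4,0,.25,0,0,o7],args=(s,))
            if best is None or f.cost<best[0]: best=(f.cost,f.x,s)
    return best
E
python3 - <<'E'
from kin import *
b=fit(); print(b[0],b[1].round(4),b[2]); r=res(b[1],b[2]); print(abs(r).max(), r.reshape(-1,6)[:,:3].round(4).tolist())
E
```

```text
0.000691384543224336 [ 0.2751  0.5322 -0.0042  0.4729 -0.0079  0.3175 -0.0073 -0.0634  1.5116] (-1, -1, -1, -1)
0.014092449008109659 [[-0.0003, 0.0017, 0.0036], [-0.0016, 0.0132, -0.003], [0.0004, 0.0141, -0.0022], [-0.0082, -0.0028, -0.002], [-0.0099, -0.0043, -0.0026], [-0.0001, 0.0096, -0.003], [0.0003, 0.0109, -0.0027], [-0.0023, -0.0048, 0.0066], [-0.0027, -0.0059, 0.0054]]
```

```bash
python3 - <<'E'
t=open("kin.py").read()
t=t.replace("h,a,e1,b,e2,L,e3,o1,o7=w;","h,a,e1,b,e2,L,e3,o1,o7,y1,y2,y3,x0=w;").replace("p=np.array([0,0,h])","p=np.array([0,0,h])+0").replace("p=p+R.apply([e1,0,a])","p=p+Rn.from_euler('z',s[0]*q[0]+o1).apply([x0,0,0])+R.apply([e1,y1,a])").replace("[e2,0,b]","[e2,y2,b]").replace("[e3,0,L]","[e3,y3,L]").replace("0,0,o7]","0,0,o7,0,0,0,0]")
open("kin.py","w").write(t)
E
python3 - <<'E'
from kin import *
b=fit(); print(b[0],b[1].round(4),b[2]); r=res(b[1],b[2]); print(abs(r).max())
np.savez("kin.npz",w=b[1],s=b[2])
E
```

```text
1.0118933565646026e-06 [ 2.3980e-01  5.5410e-01  1.0000e-03  4.6710e-01  1.0000e-03  2.9660e-01
  5.0000e-04 -0.0000e+00  1.5708e+00 -2.6400e-02 -1.6400e-02  3.0000e-04
 -1.0000e-04] (-1, -1, -1, -1)
0.0004485784082436939
```

The model fits to 0.4 mm. Now I'll search for in-range postures for hanging, with margin to the limits.

```bash
cat >> kin.py <<'E'
K=np.load("kin.npz") if __import__("os").path.exists("kin.npz") else None
LO=np.array([-2.59,-.33,-1.39,.1,-1.04,.21,-2.66]);HI=np.array([2.59,1.99,1.29,2.45,4.18,1.99,2.66])
def ik(pos,R,n=40,seed=0,m=.03):
    rng=np.random.default_rng(seed); out=[]
    def f(q):
        p,Q_=fk(q,K["w"],K["s"]); return np.r_[(p-pos)*3,(Q_*R.inv()).as_rotvec(),.0005*(q-(LO+HI)/2)]
    for _ in range(n):
        r=least_squares(f,rng.uniform(LO+m,HI-m),bounds=(LO+m,HI-m))
        if np.abs(f(r.x)[:6]).max()<.006: out.append(r.x)
    return out
def margin(q): return np.minimum(q-LO,HI-q).min()
E
cat > a.py <<'E'
from h import *; from kin import *
for k in (1,2,3,4):
  for flip in (0,1):
    for s in (.13,.018):
      R=Rn.from_matrix(RT)
      if flip: R=R*Rn.from_euler("z",np.pi)
      o=sorted(ik(hangpose(k,s,.064),R,16),key=lambda q:-margin(q))
      print(k,"flip",flip,s,len(o),[q.round(2).tolist() for q in o[:2]])
E
time python3 a.py
```

```text
1 flip 0 0.13 10 [[-0.2, 0.1, -0.44, 2.26, 1.4, 0.43, -0.2], [-0.2, 0.1, -0.44, 2.26, 1.4, 0.43, -0.2]]
1 flip 0 0.018 6 [[-0.03, 0.39, -0.59, 2.18, 1.82, 0.53, -0.51], [-0.03, 0.39, -0.59, 2.18, 1.82, 0.53, -0.51]]
1 flip 1 0.13 0 []
1 flip 1 0.018 5 [[-0.8, 0.33, 0.33, 2.22, 2.07, 0.24, 2.25], [-0.8, 0.33, 0.33, 2.22, 2.07, 0.24, 2.25]]
2 flip 0 0.13 6 [[0.53, 0.08, -0.88, 2.3, 1.52, 0.24, -0.1], [0.53, 0.08, -0.88, 2.3, 1.52, 0.24, -0.1]]
2 flip 0 0.018 9 [[0.3, 0.37, -0.68, 2.23, 2.03, 0.41, -0.53], [0.3, 0.37, -0.68, 2.23, 2.03, 0.41, -0.53]]
2 flip 1 0.13 0 []
2 flip 1 0.018 5 [[-0.26, 0.29, -0.03, 2.26, 2.42, 0.24, 2.13], [-0.94, 0.38, 0.81, 2.29, 3.68, 0.24, 0.78]]
3 flip 0 0.13 0 []
3 flip 0 0.018 9 [[0.72, 0.44, -0.9, 2.21, 2.14, 0.33, -0.39], [0.72, 0.44, -0.9, 2.21, 2.14, 0.33, -0.39]]
3 flip 1 0.13 0 []
3 flip 1 0.018 5 [[-0.29, 0.3, 0.32, 2.27, 3.7, 0.24, 1.02], [0.53, 0.36, -0.64, 2.22, 2.39, 0.24, 2.45]]
4 flip 0 0.13 0 []
4 flip 0 0.018 9 [[1.04, 0.55, -1.03, 2.15, 2.02, 0.24, -0.02], [1.04, 0.55, -1.03, 2.15, 2.02, 0.24, -0.02]]
4 flip 1 0.13 0 []
4 flip 1 0.018 3 [[0.27, 0.33, -0.05, 2.19, 4.09, 0.24, 0.86], [0.27, 0.33, -0.05, 2.19, 4.09, 0.24, 0.86]]
real	1m24.638s
user	1m22.959s
sys	0m0.609s
```

Peg 1 has comfortable postures (q6 about 0.45, q5 about 1.5). I'll check whether a simple least-norm IK model reproduces how the arm got here, so I can plan paths.

```bash
cat > sim.py <<'E'
from h import *; from kin import *
W,SG=K["w"],K["s"]
def jac(q):
    p,R=fk(q,W,SG); J=np.zeros((6,7))
    for i in range(7):
        d=np.zeros(7); d[i]=1e-5; p2,R2=fk(q+d,W,SG); J[:3,i]=(p2-p)/1e-5; J[3:,i]=(R2*R.inv()).as_rotvec()/1e-5
    return p,R,J
def step(q,p1,R1,mode,n=1,lam=1e-3,mg=.002,kn=0):
    for _ in range(n):
        p,R,J=jac(q); e=np.r_[p1-p,(R1*R.inv()).as_rotvec()]
        free=np.ones(7,bool)
        for _ in range(4):
            Jf=J[:,free]; A=Jf.T@np.linalg.inv(Jf@Jf.T+lam**2*np.eye(6)); x=A@e
            if kn: x=x+(np.eye(free.sum())-A@Jf)@(kn*(((LO+HI)/2-q)/(HI-LO)**2)[free])
            dq=np.zeros(7); dq[free]=x
            bad=((q+dq>HI-mg)|(q+dq<LO+mg))&free
            if mode==0 or not bad.any(): break
            free&=~bad
        q=np.clip(q+dq,LO+mg,HI-mg)
    return q
def run(q,rows,mode=1,sub=12,**k):
    "rows: absolute list of (p,R); returns trace"
    out=[]; p,R=fk(q,W,SG)
    for p1,R1 in rows:
        rv=(R1*R.inv()).as_rotvec(); d=p1-p
        f=min(1,.0625/max(np.linalg.norm(d),1e-9),np.radians(10.7)/max(np.linalg.norm(rv),1e-9))
        pe,Re=p+f*d,Rn.from_rotvec(f*rv)*R
        for i in range(1,sub+1): q=step(q,p+(pe-p)*i/sub,Rn.from_rotvec(rv*f*i/sub)*R,mode,**k)
        out.append(q); p,R=pe,Re
    return out
def rel(q,rows):
    p,R=fk(q,W,SG); rows=np.reshape(rows,(-1,6))
    return [(p+r[:3]/1000,Rn.from_rotvec(r[3:])*R) for r in rows]
E
python3 - <<'E'
from sim import *
r8=[10,-25,10,.02,-.15,-.025,20,-50,20,.045,-.3,-.05,30,-75,25,.065,-.45,-.075,40,-100,30,.09,-.61,-.1]+[50,-125,30,.113,-.784,-.134]*2+[70,-125,25,.113,-.784,-.134]+[92,-125,15,.113,-.784,-.134]*3
r4=sum([[5*i,-55*i,0,0,0,-.18*i] for i in range(1,7)],[])+[55,-380,0,0,0,-1.26,80,-430,0,0,0,-1.44,102,-480,0,0,0,-1.62,123,-533,0,0,0,-1.8]
for kn in (0,.01,.05):
    print(kn,"8:",run(Q[6],rel(Q[6],r8),kn=kn)[-1].round(3),"4:",run(Q[2],rel(Q[2],r4),kn=kn)[-1].round(3))
print("true",Q[7],Q[3])
E
```

```text
0 8: [-1.405 -0.255  1.287  2.378  1.433  0.214  0.279] 4: [ 0.019  0.402  0.56   1.715 -0.238  1.096  0.8  ]
0.01 8: [-1.405 -0.256  1.287  2.378  1.434  0.215  0.278] 4: [ 0.052  0.395  0.514  1.713 -0.217  1.094  0.78 ]
0.05 8: [-1.406 -0.257  1.287  2.378  1.434  0.215  0.278] 4: [ 0.162  0.378  0.363  1.706 -0.15   1.087  0.718]
true [-1.404 -0.254  1.287  2.378  1.433  0.212  0.278] [ 0.018  0.407  0.572  1.71  -0.239  1.095  0.802]
```

The least-norm model reproduces the arm's joints almost exactly. I can now rehearse paths offline, starting with backing off and then peg 1 or 2.

```bash
cat > b.py <<'E'
from sim import *
q0=np.array(manip.sense()["joints"]); print("q0",q0.round(3))
def slide(q,k,off=.064,s0=.13,s1=.018):
    p,R=fk(q,W,SG); Rt=Rn.from_matrix(RT)
    rows=[(hangpose(k,s0,off),Rt)]*5+[(hangpose(k,s,off),Rt) for s in np.linspace(s0,s1,10)]
    tr=run(q,rows); pe,Re=fk(tr[-1],W,SG)
    return tr, np.linalg.norm(pe-rows[-1][0])*1000, np.linalg.norm((Re*Rt.inv()).as_rotvec()), min(map(margin,tr))
# back to tool-down
Rd=Rn.from_euler("xyz",[np.pi,0,-3.07])
for (bx,by,bz,yaw) in [(.46,.1,.3,-2.93),(.5,.1,.3,-2.93),(.5,.2,.3,-2.93),(.5,.2,.3,-2.5),(.5,.2,.3,2.6)]:
    Rb=Rn.from_euler("xyz",[np.pi,0,yaw])
    tr=run(q0,[(np.array([bx,by,bz]),Rb)]*16); qb=tr[-1]
    print("back",(bx,by,bz,yaw),qb.round(2),round(min(map(margin,tr[4:])),3))
    for k in (1,2):
        o=slide(qb,k); print("   direct",k,[round(float(x),3) for x in o[1:]],o[0][4].round(2),o[0][-1].round(2))
        for qt in ([-.2,.1,-.44,2.26,1.4,.43,-.2] if k==1 else [.53,.08,-.88,2.3,1.52,.24,-.1],):
            way=[fk(qb+(np.array(qt)-qb)*t,W,SG) for t in np.linspace(.1,1,12)]
            t2=run(qb,way); o=slide(t2[-1],k); print("   joint ",k,[round(float(x),3) for x in o[1:]],t2[-1].round(2),o[0][-1].round(2),"zmin",min(w[0][2] for w in way).round(3),"xmax",max(w[0][0] for w in way).round(3))
E
time python3 b.py
```

```text
q0 [-1.416 -0.22   1.287  2.38   1.474  0.212  0.201]
back (0.46, 0.1, 0.3, -2.93) [-1.75 -0.33  1.28  2.09  0.34  1.14  1.16] 0.003
   direct 1 [0.002, 0.0, 0.002] [-1.54  0.08  0.99  2.32  1.34  0.29 -0.15] [-0.82  0.34  0.35  2.22  2.09  0.23 -0.91]
   joint  1 [0.002, 0.0, 0.002] [-1.35  0.07  0.79  2.31  1.35  0.32 -0.17] [-0.82  0.34  0.35  2.22  2.09  0.23 -0.91] zmin 0.252 xmax 0.545
   direct 2 [109.091, 0.009, 0.004] [-1.5  -0.06  1.18  2.38  1.53  0.21 -0.1 ] [-1.59 -0.04  1.27  2.38  1.57  0.21 -0.14]
   joint  2 [109.046, 0.009, 0.003] [-1.46 -0.06  1.14  2.38  1.53  0.21 -0.1 ] [-1.58 -0.04  1.26  2.38  1.57  0.21 -0.15] zmin 0.253 xmax 0.557
back (0.5, 0.1, 0.3, -2.93) [-1.68 -0.33  1.29  2.27  0.47  0.92  1.12] 0.003
   direct 1 [0.002, 0.0, 0.002] [-1.53  0.08  0.99  2.32  1.34  0.29 -0.15] [-0.82  0.34  0.35  2.22  2.09  0.23 -0.91]
   joint  1 [0.002, 0.0, 0.002] [-1.32  0.07  0.75  2.31  1.36  0.32 -0.17] [-0.82  0.34  0.35  2.22  2.09  0.23 -0.91] zmin 0.237 xmax 0.539
   direct 2 [109.224, 0.008, 0.007] [-1.51 -0.06  1.19  2.38  1.53  0.22 -0.1 ] [-1.6  -0.05  1
[... 1336 characters left out ...]
4  1.26  2.38  1.57  0.21 -0.15] zmin 0.253 xmax 0.556
back (0.5, 0.2, 0.3, 2.6) [-1.34  0.32  1.12  1.82 -0.31  1.19  0.91] 0.154
   direct 1 [0.002, 0.0, 0.002] [-1.78  0.11  1.29  2.29  0.99  0.25  0.17] [-0.82  0.34  0.35  2.22  2.09  0.23 -0.91]
   joint  1 [0.002, 0.0, 0.002] [-1.78  0.12  1.29  2.32  1.28  0.22 -0.08] [-0.82  0.34  0.35  2.22  2.09  0.23 -0.91] zmin 0.23 xmax 0.563
   direct 2 [109.119, 0.009, 0.003] [-1.42 -0.05  1.08  2.35  1.21  0.25  0.17] [-1.59 -0.04  1.27  2.38  1.57  0.21 -0.14]
   joint  2 [0.001, 0.0, 0.003] [ 0.28  0.05 -0.62  2.31  1.51  0.21 -0.11] [ 0.29  0.37 -0.68  2.23  2.04  0.4  -0.53] zmin 0.222 xmax 0.579
real	0m20.592s
user	0m20.702s
sys	0m0.167s
```

```bash
cat > d.py <<'E'
from sim import *
q0=np.array(manip.sense()["joints"]); p0,R0=fk(q0,W,SG); Rt=Rn.from_matrix(RT)
pre=hangpose(1,.13,.064)
for up in (0,.02):
    via=[(p0+[0,0,up],Rt)]*2+[(p0+(pre-p0)*t+[0,0,up],Rt) for t in np.linspace(.15,1,7)]+[(pre,Rt)]*3
    tr=run(q0,via); pe,Re=fk(tr[-1],W,SG)
    print(up,tr[-1].round(3),"err",(pe-pre).round(4),[round(float(margin(q)),3) for q in tr])
    rows=[(hangpose(1,s,.064),Rt) for s in np.linspace(.13,.018,10)]
    t2=run(tr[-1],rows); pe,_=fk(t2[-1],W,SG); print("  slide err",(pe-rows[-1][0]).round(4),[round(float(margin(q)),3) for q in t2],t2[-1].round(2))
to(pre)
E
python3 d.py
```

```text
0 [-1.632  0.09   1.107  2.32   1.325  0.264 -0.135] err [0. 0. 0.] [0.002, 0.002, 0.01, 0.026, 0.039, 0.046, 0.05, 0.051, 0.054, 0.054, 0.054, 0.054]
  slide err [-0.  0. -0.] [0.054, 0.003, 0.003, 0.003, 0.003, 0.002, 0.002, 0.007, 0.015, 0.024] [-0.82  0.34  0.35  2.22  2.09  0.23 -0.91]
0.02 [-1.53   0.077  0.987  2.317  1.339  0.287 -0.151] err [-0.  0.  0.] [0.007, 0.007, 0.068, 0.09, 0.095, 0.103, 0.117, 0.135, 0.152, 0.077, 0.077, 0.077]
  slide err [-0.  0. -0.] [0.077, 0.014, 0.004, 0.004, 0.002, 0.002, 0.002, 0.007, 0.015, 0.024] [-0.82  0.34  0.35  2.22  2.09  0.23 -0.91]
shift [-11.2 211.3  -4.4] turn [ 0.01  -0.     0.015]
```

The rehearsal shows peg 1 is reachable directly, by a sideways move with a small lift and then the slide.

{"method": "play_rows", "body": {
  "plan": [0.5, 0, 0, 20, 0.01, 0, 0.015, 0.5, -2, 30, 20, 0.01, 0, 0.015, 0.5, -4, 65, 20, 0.01, 0, 0.015, 0.5, -6, 100, 20, 0.01, 0, 0.015, 0.5, -8, 135, 20, 0.01, 0, 0.015, 0.5, -10, 170, 20, 0.01, 0, 0.015, 0.5, -11, 200, 15, 0.01, 0, 0.015, 0.5, -11, 211, 5, 0.01, 0, 0.015, 0.5, -11, 211, -4, 0.01, 0, 0.015, 0.5, -11, 211, -4, 0.01, 0, 0.015]
}}

```text
clock: 20.05
position: [0.5373, 0.1945, 0.2512]
orientation: [-3.139, 0.784, -3.067]
force: [-0.2, 0.2, -3.9]
grip_width: 0.731
```

Run:
```python
from h import *
feel(2)
for s in (.1,.06,.018): to(hangpose(1,s,.064))
c=camera("scene");f=c["frame"].copy()
cv2.imwrite("pics/s4.png",cv2.resize(f[170:300,300:500],(800,520),interpolation=cv2.INTER_CUBIC))
p=np.array(manip.sense()["position"])
q=lambda P:((np.array(proj(c,P))-[300,170])*4+1.5).round(1)
print("eye exit pred",q(p+.064*U-.0225*D),"tip1",q(root(1)+.085*D))
```

```text
F [-0.022  0.269 -4.066 -0.102  1.465 -0.033] sd [0.242 0.343 0.176]
pos [0.5379 0.1944 0.2523] rpy [ 3.141  0.785 -3.07 ] grip 0.731 t 20.15
q [-1.45   0.07   0.9    2.314  1.342  0.298 -0.151]
shift [ 20.9   1.7 -21.8] turn [-0.    -0.    -0.001]
shift [ 49.1   3.7 -50.1] turn [-0.    -0.    -0.001]
shift [ 78.7   5.8 -79.8] turn [-0.    -0.    -0.001]
eye exit pred [453.3 113.3] tip1 [472.  163.9]
```

View pics/s4.png

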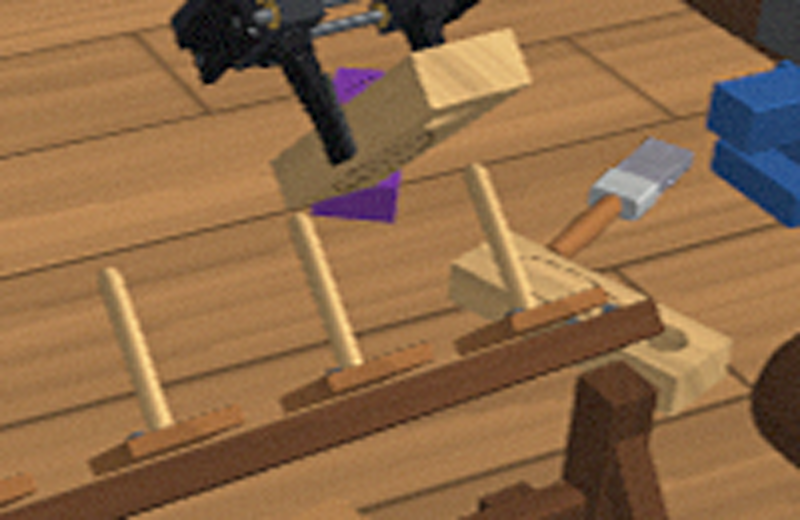

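The view shows blank B in line above peg 1: eye near (453,113), peg tip near (475,168). Sliding on.

{"method": "play_rows", "body": {
  "plan": [0.5, 8, 1, -8, 0, 0, 0, 0.5, 16, 1, -16, 0, 0, 0, 0.5, 24, 2, -24.5, 0, 0, 0, 0.5, 32, 2, -33, 0, 0, 0, 0.5, 40, 3, -41, 0, 0, 0, 0.5, 49, 4, -50, 0, 0, 0, 0.5, 49, 4, -50, 0, 0, 0, 0.5, 49, 4, -50, 0, 0, 0, 0.5, 49, 4, -50, 0, 0, 0, 0.5, 49, 4, -50, 0, 0, 0]
}}

```text
clock: 21.45
position: [0.5868, 0.1987, 0.2028]
orientation: [3.139, 0.786, -3.071]
force: [-0.4, -0.3, -4.0]
grip_width: 0.732
```

Run:
```python
from h import *
feel(3)
for s in (.03,.018): to(hangpose(1,s,.064))
```

```text
F [-3.740e-01 -1.170e-01 -3.743e+00 -6.800e-02  1.459e+00 -1.000e-03] sd [0.297 0.41  0.268]
pos [0.5869 0.1986 0.2026] rpy [ 3.14   0.785 -3.071] grip 0.733 t 21.6
q [-0.952  0.244  0.465  2.259  1.822  0.223 -0.644]
shift [ 21.3   1.  -21.6] turn [-0.001  0.    -0.001]
shift [ 29.7   1.6 -30.1] turn [-0.001  0.    -0.001]
```

{"method": "play_rows", "body": {
  "plan": [0.5, 7, 0, -7, 0, 0, 0, 0.5, 14, 1, -14, 0, 0, 0, 0.5, 21, 1, -21, 0, 0, 0, 0.5, 26, 1, -26, 0, 0, 0, 0.5, 29, 1, -29, 0, 0, 0, 0.5, 29, 1, -29, 0, 0, 0, 0.5, 27, 1, -32, 0, 0, 0, 0.5, 25, 1, -35, 0, 0, 0, 0.5, 25, 1, -35, 0, 0, 0, 0.5, 25, 1, -35, 0, 0, 0]
}}

```text
clock: 22.85
position: [0.6119, 0.1996, 0.1677]
orientation: [3.14, 0.786, -3.071]
force: [-0.1, -0.3, -4.0]
grip_width: 0.728
```

Run:
```python
from h import *
feel(4); to(hangpose(1,.018,.064))
```

```text
F [ 0.06  -0.094 -3.878 -0.067  1.46   0.01 ] sd [0.507 0.201 0.593]
pos [0.612  0.1996 0.1678] rpy [ 3.14   0.786 -3.071] grip 0.732 t 23.05
q [-0.767  0.335  0.292  2.229  2.107  0.257 -0.922]
shift [4.7 0.6 4.8] turn [-0.001  0.    -0.001]
```

{"method": "play_rows", "body": {
  "plan": [0.5, -2, 0, -2, 0, 0, 0, 0.5, -2, 0, -2, 0, 0, 0, 0.5, -2, 0, -2, 0, 0, 0, 0.77, -2, 0, -2, 0, 0, 0, 0.82, -2, 0, -2, 0, 0, 0, 0.9, -2, 0, -2, 0, 0, 0, 0.95, -2, 0, -2, 0, 0, 0, 0.95, -2, 0, -2, 0, 0, 0, 0.95, -2, 0, -2, 0, 0, 0, 0.95, -2, 0, -2, 0, 0, 0]
}}

```text
clock: 24.3
position: [0.61, 0.1996, 0.1658]
orientation: [3.14, 0.786, -3.071]
force: [0.1, 0.5, 0.6]
grip_width: 0.95
```

Run:
```python
from h import *
feel(3)
c=camera("scene");f=c["frame"].copy()
cv2.imwrite("pics/s5.png",cv2.resize(f[170:320,300:500],(800,600),interpolation=cv2.INTER_CUBIC))
q=lambda P:((np.array(proj(c,P))-[300,170])*4+1.5).round(1)
print("tip1",q(root(1)+.085*D),"s32",q(root(1)+.032*D))
find(camera("top"))
```

```text
F [-0.057  0.043 -0.045 -0.037  0.878 -0.001] sd [0.081 0.392 0.266]
pos [0.61   0.1996 0.1657] rpy [ 3.14   0.786 -3.071] grip 0.947 t 24.45
q [-0.761  0.336  0.282  2.234  2.117  0.264 -0.934]
tip1 [472.  163.9] s32 [506.8 255.8]
bl [203. 232.] [0.4851 0.4014] [ 0.196  0.072 19.865]
bl [447. 207.] [ 0.5405 -0.3037] [1.9900e-01 7.2000e-02 7.6396e+01]
bl [265. 161.] [0.6872 0.2221] [0.14  0.08  7.704]
bl [189.  48.] [1.0745 0.4691] [ 0.254  0.218 89.949]
```

View pics/s5.png

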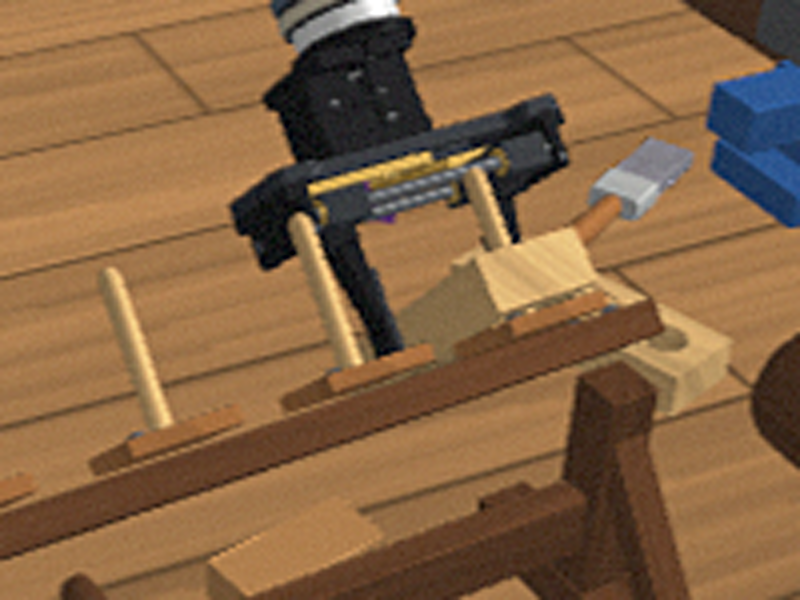

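B hangs on peg 1: its block is at crop (500,280), the peg comes out through the eye at (487,205), and the wrist force is back to zero. Next I'll rehearse the retreat, picking up C, and hanging it on peg 2.

```bash
cat > e.py <<'E'
from sim import *
q0=np.array(manip.sense()["joints"]); p0,R0=fk(q0,W,SG)
ret=[(p0+.04*D,R0),(p0+.08*D,R0),(p0+.12*D,R0),(p0+.12*D+[-.03,.0,.04],R0)]
tr=run(q0,ret); print("ret",tr[-1].round(2),[round(float(margin(q)),3) for q in tr], (fk(tr[-1],W,SG)[0]-ret[-1][0]).round(4))
for beta in (0,.2):
  Rc=Rn.from_euler("xyz",[np.pi,0,np.radians(199.7)]); yb=np.array([-np.sin(np.radians(19.7)),np.cos(np.radians(19.7)),0])
  Rc=Rn.from_rotvec(beta*yb)*Rc
  pc=np.array([.485,.4015,.24])
  t2=run(tr[-1],[(pc,Rc)]*12); q1=t2[-1]; print("beta",beta,"C hover",q1.round(2),[round(float(margin(q)),3) for q in t2])
  t3=run(q1,[(pc-[0,0,.217],Rc)]*6); print("  C low",t3[-1].round(2),round(float(margin(t3[-1])),3))
  Rt=Rn.from_rotvec(beta*ry)*Rn.from_matrix(RT)
  for k in (2,3):
    tgt=lambda s: hangpose(k,s,.064)
    sols=sorted(ik(tgt(.12),Rt,10,m=.01),key=lambda q:-margin(q)); print("  ik",k,[ (q.round(2).tolist(),round(float(margin(q)),3)) for q in sols[:1]])
    for nm,way in [("direct",[(q1p,Rt) for q1p in np.linspace(pc+[0,-.05,.03],tgt(.12)+[-.02,0,.03],9)]+[(tgt(.12),Rt)]*4)]+([("joint",[fk(q1+(sols[0]-q1)*t,W,SG) for t in np.linspace(.1,1,12)]+[(tgt(.12),Rt)]*2)] if sols else []):
      t4=run(q1,way); t5=run(t4[-1],[(tgt(s),Rt) for s in np.linspace(.12,.018,10)])
      print("  ",k,nm,"pre err",np.linalg.norm(fk(t4[-1],W,SG)[0]-tgt(.12)).round(4),"end err",np.linalg.norm(fk(t5[-1],W,SG)[0]-tgt(.018)).round(4),t4[-1].round(2),t5[-1].round(2),round(min(map(float,map(margin,t4+t5))),3))
E
python3 e.py
```

```text
ret [-1.11 -0.08  0.42  2.32  1.17  0.5   0.  ] [0.033, 0.065, 0.127, 0.132] [-0. -0. -0.]
beta 0 C hover [-0.98  0.4   0.31  1.67 -0.13  1.1   1.27] [0.26, 0.4, 0.55, 0.675, 0.731, 0.731, 0.731, 0.731, 0.731, 0.731, 0.731, 0.731]
  C low [-0.93  0.66  0.23  1.82 -0.22  0.69  1.35] 0.479
  ik 2 [([0.21, 0.08, -0.55, 2.31, 1.6, 0.22, -0.19], 0.01)]
   2 direct pre err 0.0087 end err 0.1093 [-1.56 -0.06  1.24  2.38  1.55  0.22 -0.11] [-1.59 -0.05  1.27  2.38  1.56  0.22 -0.14] 0.007
   2 joint pre err 0.0 end err 0.0 [ 0.13  0.07 -0.47  2.31  1.6   0.21 -0.2 ] [ 0.19  0.34 -0.56  2.23  2.09  0.36 -0.6 ] 0.002
  ik 3 [([1.21, 0.27, -1.34, 2.28, 1.61, 0.22, 0.11], 0.01)]
   3 direct pre err 0.0203 end err 0.1188 [-1.39 -0.25  1.26  2.38  1.42  0.21  0.28] [-1.43 -0.22  1.28  2.38  1.48  0.21  0.18] 0.003
   3 joint pre err 0.0 end err 0.0 [ 1.2   0.26 -1.33  2.28  1.61  0.21  0.11] [ 0.94  0.61 -1.22  2.2   1.95  0.53 -0.09] 0.003
beta 0.2 C hover [-0.94  0.5   0.32  1.53 -0.22  1.33  1.34] [0.259, 0.394, 0.528, 0.647, 0.753, 0.659, 0.659, 0.659, 0.659, 0.659, 0.659, 0.659]
  C low [-0.9   0.73  0.26  1.68 -0.29  0.96  1.42] 0.745
  ik 2 [([0.27, 0.1, -0.6, 2.18, 0.56, 0.36, 0.86], 0.146)]
   2 direct pre err 0.0 end err 0.0 [-1.08  0.05  0.83  2.24  0.22  0.3   1.19] [-0.13  0.29 -0.16  2.12  0.8   0.21  0.63] 0.003
   2 joint pre err 0.0 end err 0.0 [-0.89  0.05  0.63  2.23  0.27  0.31  1.14] [-0.13  0.29 -0.16  2.12  0.8   0.21  0.63] 0.002
  ik 3 [([1.18, 0.33, -1.38, 2.15, 0.85, 0.45, 0.87], 0.01)]
   3 direct pre err 0.0 end err 0.0 [-1.1   0.08  1.18  2.24 -0.48  0.32  2.11] [-0.48  0.32  0.55  2.15 -1.04  0.23  2.6 ] 0.003
   3 joint pre err 0.0 end err 0.0 [-0.47  0.06  0.48  2.22 -0.23  0.29  1.84] [-0.41  0.31  0.47  2.15 -0.95  0.21  2.53] 0.002
```

A pickup with the tool leaned about 0.2 rad makes hanging on peg 2 easy. Getting the numbers for C, gripped 10 mm towards the tail.

```bash
cat >> h.py <<'E'
def RC(deg,beta):
    a=np.radians(deg); return (Rn.from_rotvec(beta*np.array([-np.sin(a),np.cos(a),0]))*Rn.from_euler("xyz",[np.pi,0,a+np.pi])).as_matrix()
E
python3 - <<'E'
from h import *
to(np.array([.4756,.3981,.24]),RC(19.7,.2))
E
```

```text
shift [-134.4  198.5   74.2] turn [-0.205  0.967  0.25 ]
```

{"method": "play_rows", "body": {
  "plan": [0.95, -25, -2, 25, 0, 0, 0, 0.95, -55, -4, 55, 0, 0, 0, 0.95, -85, -6, 85, 0, 0, 0, 1, -110, 10, 120, -0.03, 0.15, 0.04, 1, -118, 55, 120, -0.07, 0.32, 0.083, 1, -125, 100, 110, -0.103, 0.484, 0.125, 1, -130, 150, 95, -0.14, 0.65, 0.17, 1, -134, 198, 75, -0.17, 0.8, 0.21, 1, -134, 198, 75, -0.205, 0.967, 0.25, 1, -134, 198, 75, -0.205, 0.967, 0.25]
}}

```text
clock: 25.8
position: [0.4736, 0.4018, 0.2397]
orientation: [-3.135, -0.149, -2.806]
force: [-0.3, -0.6, 0.5]
grip_width: 1.001
```

Run:
```python
from h import *
feel(8); find(camera("top"))
to(np.array([.4756,.3981,.024]),RC(19.7,.2))
```

```text
F [ 0.679 -0.004 -0.228  0.094 -0.172  0.006] sd [1.626 0.482 0.546]
pos [0.4747 0.3976 0.2415] rpy [-3.133 -0.14  -2.814] grip 1.002 t 26.2
q [-0.961  0.452  0.309  1.594 -0.181  1.256  1.296]
bl [206. 243.] [0.4576 0.3926] [ 0.139  0.072 19.498]
bl [447. 207.] [ 0.5405 -0.3036] [1.9900e-01 7.2000e-02 7.6396e+01]
bl [267. 171.] [0.6569 0.2177] [0.201 0.081 8.273]
bl [188.  48.] [1.0745 0.469 ] [ 0.254  0.218 89.879]
shift [   0.8    0.4 -217.6] turn [-0.011  0.059  0.015]
```

{"method": "play_rows", "body": {
  "plan": [1, 1, 0, -45, -0.011, 0.059, 0.015, 1, 1, 0, -95, -0.011, 0.059, 0.015, 1, 1, 0, -145, -0.011, 0.059, 0.015, 1, 1, 0, -185, -0.011, 0.059, 0.015, 1, 1, 0, -210, -0.011, 0.059, 0.015, 1, 1, 0, -217, -0.011, 0.059, 0.015, 1, 1, 0, -217, -0.011, 0.059, 0.015, 0.5, 1, 0, -217, -0.011, 0.059, 0.015, 0.5, 1, 0, -217, -0.011, 0.059, 0.015, 0.5, 1, 0, -217, -0.011, 0.059, 0.015]
}}

```text
clock: 27.5
position: [0.4761, 0.398, 0.0253]
orientation: [3.141, -0.199, -2.798]
force: [-1.7, 3.6, 1.2]
grip_width: 0.745
```

{"method": "play_rows", "body": {
  "plan": [0.5, 0, 0, 0, 0, 0, 0, 0.5, 0, 0, 8, 0, 0, 0, 0.5, 0, 0, 40, 0, 0, 0, 0.5, 0, 0, 90, 0, 0, 0, 0.5, 0, 0, 140, 0, 0, 0, 0.5, 0, 0, 190, 0, 0, 0, 0.5, 0, 0, 216, 0, 0, 0, 0.5, 0, 0, 216, 0, 0, 0, 0.5, 0, 0, 216, 0, 0, 0, 0.5, 0, 0, 216, 0, 0, 0]
}}

```text
clock: 28.75
position: [0.4752, 0.3974, 0.2392]
orientation: [-3.141, -0.202, -2.798]
force: [0.3, 0.1, -4.2]
grip_width: 0.731
```

Run:
```python
from h import *
feel(20)
```

```text
F [ 0.143 -0.152 -4.138  0.18  -0.322 -0.011] sd [0.545 0.453 0.307]
pos [0.4761 0.398  0.2413] rpy [ 3.141 -0.198 -2.798] grip 0.73 t 29.75
q [-0.936  0.482  0.302  1.554 -0.206  1.321  1.332]
```

C differs by about 4 N, so about 405 g: damp, and it goes on peg 2. I'll rehearse the exact path.

```bash
cat > g.py <<'E'
from sim import *
q1=np.array(manip.sense()["joints"]); pc,_=fk(q1,W,SG)
Rm=Rn.from_rotvec(.198*ry)*Rn.from_matrix(RT)
tgt=lambda s: hangpose(2,s,.072,.0083)
pre=tgt(.125)
to(pre,Rm.as_matrix())
rv=(Rm*fk(q1,W,SG)[1].inv()).as_rotvec()
for mid in ([-.01,-.14,.05],[.02,-.14,.05],[.04,-.14,.05],[.04,-.2,.08]):
    rows=[]
    for i in range(1,6): rows.append((pc+np.array(mid)*i/5,Rn.from_rotvec(rv*i/5)*fk(q1,W,SG)[1]))
    rows+=[(pc+np.array(mid)+(pre+[-.01,0,.02]-pc-np.array(mid))*i/3,Rm) for i in (1,2,3)]+[(pre,Rm)]*2
    t4=run(q1,rows); t5=run(t4[-1],[(tgt(s),Rm) for s in np.linspace(.125,.018,10)])
    print(mid,t4[-1].round(2),t5[-1].round(2),"err",np.linalg.norm(fk(t4[-1],W,SG)[0]-pre).round(4),np.linalg.norm(fk(t5[-1],W,SG)[0]-tgt(.018)).round(4),[round(float(margin(q)),2) for q in t4+t5])
E
python3 g.py
```

```text
shift [  66.  -313.4    2.5] turn [ 0.161 -0.772 -0.259]
[-0.01, -0.14, 0.05] [-1.02  0.03  0.75  2.26  0.32  0.3   1.09] [-0.09  0.29 -0.21  2.14  0.91  0.21  0.52] err 0.0 0.0 [0.7, 0.59, 0.49, 0.39, 0.28, 0.23, 0.21, 0.17, 0.09, 0.09, 0.09, 0.06, 0.04, 0.01, 0.0, 0.0, 0.0, 0.0, 0.0, 0.0]
[0.02, -0.14, 0.05] [-1.01  0.03  0.74  2.26  0.32  0.31  1.08] [-0.09  0.29 -0.21  2.14  0.91  0.21  0.52] err 0.0 0.0 [0.71, 0.61, 0.51, 0.42, 0.32, 0.26, 0.23, 0.17, 0.1, 0.1, 0.1, 0.06, 0.04, 0.01, 0.0, 0.0, 0.0, 0.0, 0.0, 0.0]
[0.04, -0.14, 0.05] [-1.    0.03  0.73  2.26  0.33  0.31  1.08] [-0.09  0.29 -0.2   2.14  0.91  0.21  0.52] err 0.0 0.0 [0.71, 0.62, 0.53, 0.45, 0.35, 0.29, 0.24, 0.17, 0.1, 0.1, 0.1, 0.06, 0.04, 0.01, 0.0, 0.0, 0.0, 0.0, 0.0, 0.0]
[0.04, -0.2, 0.08] [-0.92  0.03  0.65  2.25  0.33  0.31  1.07] [-0.09  0.29 -0.2   2.14  0.91  0.21  0.52] err 0.0 0.0 [0.7, 0.58, 0.48, 0.37, 0.28, 0.27, 0.24, 0.17, 0.1, 0.1, 0.1, 0.07, 0.04, 0.02, 0.0, 0.0, 0.0, 0.0, 0.0, 0.0]
```

{"method": "play_rows", "body": {
  "plan": [0.5, 4, -28, 10, 0.032, -0.154, -0.052, 0.5, 8, -56, 20, 0.064, -0.309, -0.104, 0.5, 12, -84, 30, 0.097, -0.463, -0.155, 0.5, 16, -112, 40, 0.129, -0.618, -0.207, 0.5, 20, -140, 50, 0.161, -0.772, -0.259, 0.5, 32, -198, 40, 0.161, -0.772, -0.259, 0.5, 44, -256, 31, 0.161, -0.772, -0.259, 0.5, 56, -313, 22, 0.161, -0.772, -0.259, 0.5, 66, -313, 3, 0.161, -0.772, -0.259, 0.5, 66, -313, 3, 0.161, -0.772, -0.259]
}}

```text
clock: 31.0
position: [0.5411, 0.0835, 0.243]
orientation: [-3.139, 0.584, -3.073]
force: [0.2, 0.7, -4.6]
grip_width: 0.731
```

```bash
cat > hh.py <<'E'
from h import *
Rm=(Rn.from_rotvec(.198*ry)*Rn.from_matrix(RT)).as_matrix()
tgt=lambda s: hangpose(2,s,.072,.0083)
E
python3 - <<'E'
from hh import *
feel(3)
for s in (.06,.018): to(tgt(s),Rm)
c=camera("scene");f=c["frame"].copy()
cv2.imwrite("pics/s6.png",cv2.resize(f[170:320,290:490],(800,600),interpolation=cv2.INTER_CUBIC))
p=np.array(manip.sense()["position"])
q=lambda P:((np.array(proj(c,P))-[290,170])*4+1.5).round(1)
e=p+.072*U-.0083*D
print("eye exit",q(e-.016*D),"tip2",q(root(2)+.085*D),"end corners",[q(e+.033*U+a*.032*ry+b*.016*D).tolist() for a in (1,-1) for b in (1,-1)])
E
```

```text
F [-1.400e-02  5.640e-01 -3.281e+00 -5.300e-02  1.171e+00 -1.000e-03] sd [0.612 0.277 0.177]
pos [0.5418 0.0858 0.2446] rpy [-3.141  0.587 -3.069] grip 0.731 t 31.15
q [-1.045  0.023  0.772  2.256  0.327  0.307  1.082]
shift [ 46.1   2.  -46.8] turn [ 0.     0.    -0.001]
shift [ 75.7   4.1 -76.5] turn [ 0.     0.    -0.001]
eye exit [323.8 168.6] tip2 [337.1 214. ] end corners [[381.8, 76.8], [403.3, 134.7], [272.9, 104.8], [294.5, 164.4]]
```

View pics/s6.png

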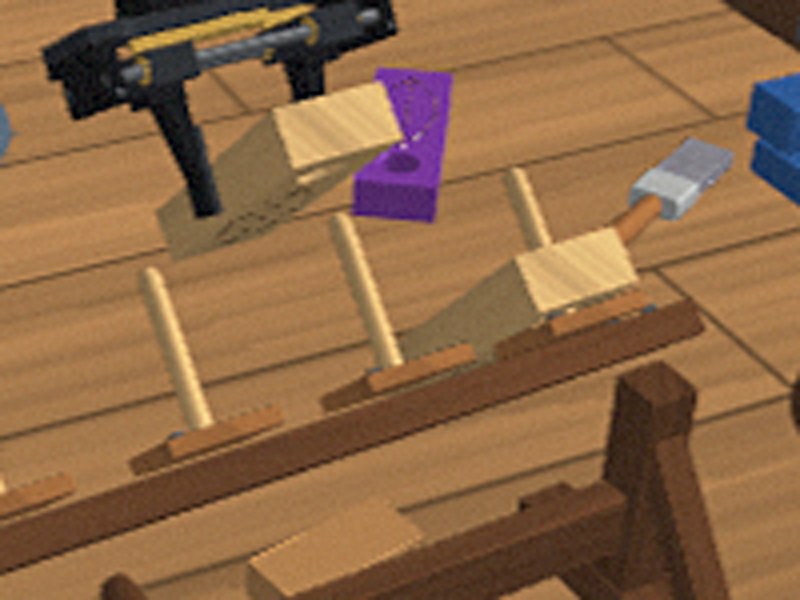

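The visible end corners of C at (382,82), (401,135), (275,108) and (292,168) match the prediction to about 1 real pixel. B looks properly hung. Sliding C onto peg 2.

{"method": "play_rows", "body": {
  "plan": [0.5, 8, 0, -7, 0, 0, 0, 0.5, 15, 1, -15, 0, 0, 0, 0.5, 23, 1, -22, 0, 0, 0, 0.5, 30, 1, -30, 0, 0, 0, 0.5, 38, 2, -38, 0, 0, 0, 0.5, 46, 2, -46, 0, 0, 0, 0.5, 46, 2, -46, 0, 0, 0, 0.5, 46, 2, -46, 0, 0, 0, 0.5, 46, 2, -46, 0, 0, 0, 0.5, 46, 2, -46, 0, 0, 0]
}}

```text
clock: 32.45
position: [0.5878, 0.0886, 0.1991]
orientation: [-3.141, 0.588, -3.068]
force: [0.5, 0.2, -4.1]
grip_width: 0.731
```

Run:
```python
from hh import *
feel(3)
for s in (.06,.018): to(tgt(s),Rm)
```

```text
F [-2.340e-01  6.680e-01 -4.526e+00 -8.700e-02  1.216e+00  1.000e-03] sd [0.237 0.514 0.257]
pos [0.5878 0.0887 0.199 ] rpy [-3.142  0.588 -3.068] grip 0.726 t 32.6
q [-0.307  0.191  0.035  2.187  0.519  0.213  0.891]
shift [ 0.1 -0.8 -1.2] turn [-0.     0.001 -0.002]
shift [ 29.7   1.3 -30.9] turn [-0.     0.001 -0.002]
```

{"method": "play_rows", "body": {
  "plan": [0.5, 6, 0, -6, 0, 0, 0, 0.5, 12, 1, -12, 0, 0, 0, 0.5, 18, 1, -18, 0, 0, 0, 0.5, 24, 1, -24, 0, 0, 0, 0.5, 28, 1, -29, 0, 0, 0, 0.5, 28, 1, -29, 0, 0, 0, 0.5, 26, 1, -32, 0, 0, 0, 0.5, 23, 1, -36, 0, 0, 0, 0.5, 23, 1, -36, 0, 0, 0, 0.5, 23, 1, -36, 0, 0, 0]
}}

```text
clock: 33.85
position: [0.6109, 0.0899, 0.1633]
orientation: [3.142, 0.589, -3.068]
force: [-0.3, -0.2, -2.8]
grip_width: 0.734
```

Run:
```python
from hh import *
feel(3)
to(tgt(.018),Rm)
```

```text
F [ 0.029  0.164 -3.999 -0.045  1.114  0.031] sd [0.406 0.384 0.454]
pos [0.6109 0.0899 0.1632] rpy [-3.142  0.589 -3.068] grip 0.73 t 34.0
q [-0.042  0.298 -0.261  2.157  1.03   0.215  0.411]
shift [6.7 0.1 4.9] turn [-0.     0.001 -0.003]
```

{"method": "play_rows", "body": {
  "plan": [0.5, 0, 0, 0, 0, 0, 0, 0.77, 0, 0, 0, 0, 0, 0, 0.82, 0, 0, 0, 0, 0, 0, 0.9, 0, 0, 0, 0, 0, 0, 0.95, 0, 0, 0, 0, 0, 0, 0.95, 0, 0, 0, 0, 0, 0, 0.95, 0, 0, 0, 0, 0, 0, 0.95, -14, -1, 14, 0, 0, 0, 0.95, -28, -2, 28, 0, 0, 0, 0.95, -42, -3, 42, 0, 0, 0]
}}

```text
clock: 35.25
position: [0.5684, 0.0869, 0.2055]
orientation: [-3.142, 0.588, -3.068]
force: [0.2, -0.2, -0.3]
grip_width: 0.949
```

{"method": "play_rows", "body": {
  "plan": [0.95, -15, -1, 15, 0, 0, 0, 0.95, -30, -2, 30, 0, 0, 0, 0.95, -45, -3, 45, 0, 0, 0, 0.95, -60, -4, 60, 0, 0, 0, 0.95, -65, -4, 90, 0, 0, 0, 0.95, -65, -4, 120, 0, 0, 0, 0.95, -65, -4, 120, 0, 0.15, 0, 0.95, -65, -4, 120, 0, 0.3, 0, 0.95, -65, -4, 120, 0, 0.4, 0, 0.95, -65, -4, 120, 0, 0.4, 0]
}}

```text
clock: 36.5
position: [0.5047, 0.0828, 0.3254]
orientation: [3.111, 0.19, -3.08]
force: [-0.3, -0.0, 0.0]
grip_width: 0.948
```

Run:
```python
from hh import *
feel(2)
t=camera("top"); find(t); c=camera("scene");f=c["frame"]
a=cv2.resize(f[170:320,290:490],(800,600),interpolation=cv2.INTER_CUBIC)
cv2.imwrite("pics/s7.png",a)
cv2.imwrite("pics/t7.png",t["frame"])
```

```text
F [-0.255 -0.358 -0.2   -0.055  0.237  0.   ] sd [0.636 0.377 0.134]
pos [0.5028 0.083  0.3249] rpy [ 3.113  0.189 -3.079] grip 0.955 t 36.6
q [ 0.238  0.063 -0.507  1.9    0.048  0.995  1.349]
bl [447. 208.] [ 0.5402 -0.3037] [1.9900e-01 7.2000e-02 7.6396e+01]
bl [290. 164.] [0.6763 0.1633] [0.17  0.213 2.41 ]
bl [189.  48.] [1.0746 0.4691] [ 0.254  0.217 89.949]
```

View pics/s7.png

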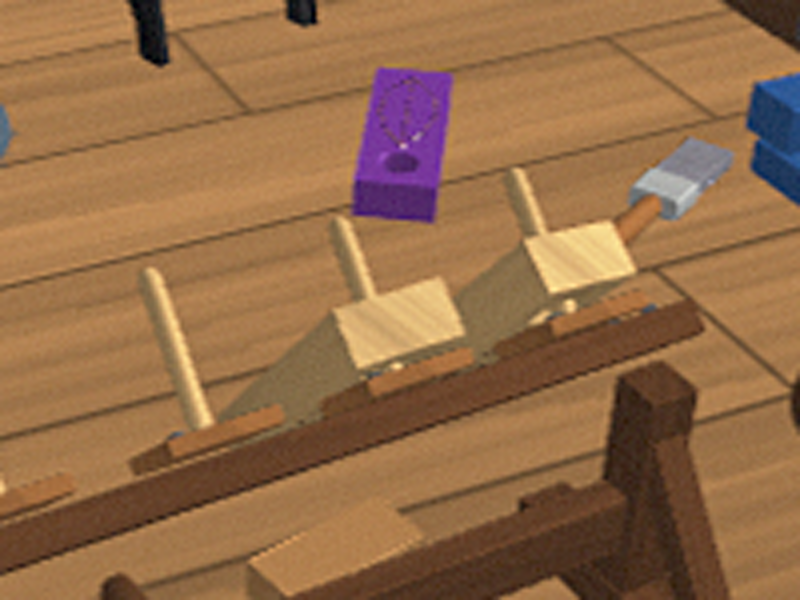

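View pics/t7.png

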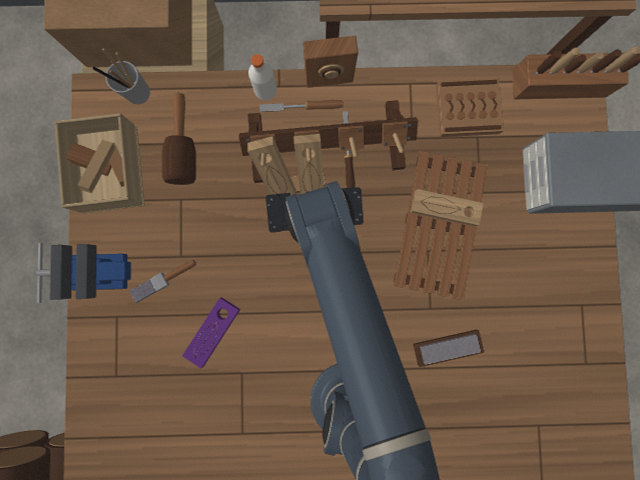

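Both heavy blanks hang on pegs 1 and 2, but B looks twisted about its peg. The peg shows under both blanks at (570,305) and (393,368), so they may not be fully against their plates. I'll move the arm aside and measure.

{"method": "play_rows", "body": {
  "plan": [0.95, 0, -40, 30, 0, 0, 0, 0.95, 0, -80, 60, 0, 0, 0, 0.95, 0, -120, 60, 0, 0, 0, 0.95, 0, -160, 60, 0, 0, 0, 0.95, 0, -200, 60, 0, 0, 0, 0.95, 0, -240, 60, 0, 0.1, 0, 0.95, 0, -240, 60, 0, 0.19, 0, 0.95, 0, -240, 60, 0, 0.19, 0, 0.95, 0, -240, 60, 0, 0.19, 0, 0.95, 0, -240, 60, 0, 0.19, 0]
}}

```text
clock: 37.95
position: [0.5017, -0.1565, 0.3855]
orientation: [3.102, 0.001, -3.079]
force: [1.0, -0.1, 0.8]
grip_width: 0.952
```

Run:
```python
from hh import *
t=camera("top"); c=camera("scene"); find(t)
np.savez("cams.npz",**{k+n:np.array(v[n]) for k,v in (("t",t),("s",c)) for n in ("fx","fy","cx","cy","rvec","tvec")})
a=cv2.resize(t["frame"][128:203,238:338],(400,300),interpolation=cv2.INTER_CUBIC)
b=cv2.resize(c["frame"][200:300,330:490],(800,500),interpolation=cv2.INTER_CUBIC)[:300+0]
# layout: top crop x6 left (width 600), scene crop x5 below
a=cv2.resize(t["frame"][130:180+10,240:340],(500,300),interpolation=cv2.INTER_CUBIC)
b=cv2.resize(c["frame"][208:268,330:460],(650,300),interpolation=cv2.INTER_CUBIC)
im=np.zeros((600,800,3),np.uint8); im[:300,:500]=a; im[300:,:650]=b
cv2.imwrite("pics/last.png",im); print(manip.sense()["clock"])
```

```text
bl [188.  48.] [1.0745 0.4692] [0.217 0.254 0.028]
38.05
```

View pics/last.png

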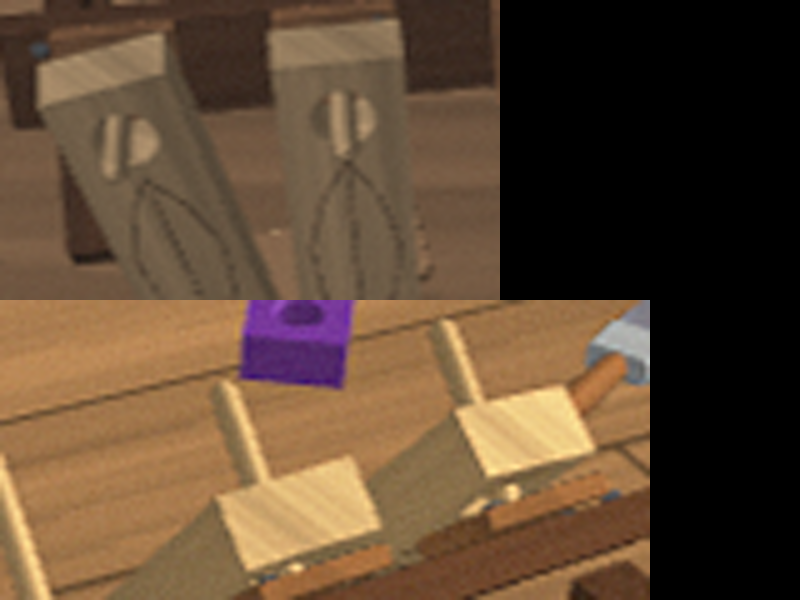

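The top crop shows B (left) twisted about 20° and C (right) straight, each with its peg through the eye. The scene crop shows a gap under B's end face. I'll triangulate the end-face corners.

Run:
```python
from hh import *
z=np.load("cams.npz"); t={n[1:]:z[n] for n in z if n[0]=="t"}; c={n[1:]:z[n] for n in z if n[0]=="s"}
tp=lambda p:((p[0]-2)/5+240,(p[1]-2)/5+130); sp=lambda p:((p[0]-2)/5+330,(p[1]-302)/5+208)
X={"C":(2,[((270,70),(350,457)),((403,57),(218,497)),((270,30),(381,528)),((400,20),(245,572))]),
   "B":(1,[((40,108),(568,387)),((167,72),(455,408)),((40,65),(596,447)),((163,33),(490,478))])}
for n,(k,v) in X.items():
    P=[]
    for a,b in v:
        p,e=cross(t,tp(a),c,sp(b)); P.append(p); d=p-root(k); print(n,p.round(4),"err",round(e*1000,1),"along D,U,y mm",(np.array([d@D,d@U,d@ry])*1000).round(1))
    P=np.array(P); zb=(P[0]+P[1]-P[2]-P[3]); yb=(P[0]+P[2]-P[1]-P[3]); zb/=np.linalg.norm(zb); yb/=np.linalg.norm(yb); xb=np.cross(yb,zb)
    eye=P.mean(0)-.033*xb/np.linalg.norm(xb); d=eye-root(k); print("  z.D",zb.round(2),(zb@D).round(3),"x elev",xb.round(2),"eye D,U,y",(np.array([d@D,d@U,d@ry])*1000).round(1))
    print("  z axis in D,U,y",np.array([zb@D,zb@U,zb@ry]).round(2),"x",np.array([xb@D,xb@U,xb@ry]).round(2))
```

```text
C [0.6726 0.1261 0.2394] err 1.6 along D,U,y mm [36.1 19.1 32.1]
C [0.6775 0.0624 0.2403] err 2.9 along D,U,y mm [ 36.4  20.  -31.8]
C [0.6985 0.1269 0.2205] err 2.1 along D,U,y mm [ 4.4 23.9 31.1]
C [0.7022 0.0629 0.2199] err 2.3 along D,U,y mm [  4.5  22.9 -33. ]
  z.D [-0.79 -0.02  0.61] 0.992 x elev [0.61 0.04 0.79] eye D,U,y [ 16.3 -11.3  -0.4]
  z axis in D,U,y [ 0.99 -0.12  0.04] x [ 0.12  0.99 -0.  ]
B [0.6585 0.2393 0.2361] err 5.3 along D,U,y mm [38.  12.5 36.1]
B [0.6703 0.1755 0.249 ] err 3.0 along D,U,y mm [ 42.   26.7 -28.4]
B [0.6837 0.2403 0.2206] err 2.6 along D,U,y mm [ 9.2 19.3 35.3]
B [0.6957 0.1789 0.2289] err 2.7 along D,U,y mm [  9.7  30.5 -26.8]
  z.D [-0.81 -0.07  0.58] 0.985 x elev [0.55 0.24 0.8 ] eye D,U,y [19.1 -9.6 -2.6]
  z axis in D,U,y [ 0.99 -0.17 -0.01] x [0.17 0.96 0.2 ]
```

C's eye is 16 mm up its peg, so it is home. B's is about 19 mm up: it rests on its plate but is tilted about 10° and twisted about 12°. I'll back the arm away and check that nothing is creeping.

Run:
```python
from hh import *
np.savez("f0.npz",s=camera("scene")["frame"],t=camera("top")["frame"]); print(manip.sense()["clock"])
```

```text
38.15
```

{"method": "play_rows", "body": {
  "plan": [0.95, -20, -30, 20, 0, 0, 0, 0.95, -40, -60, 20, 0, 0, 0, 0.95, -60, -60, 20, 0, 0, 0, 0.95, -60, -60, 20, 0, 0, 0, 0.95, -60, -60, 20, 0, 0, 0, 0.95, -60, -60, 20, 0, 0, 0, 0.95, -60, -60, 20, 0, 0, 0, 0.95, -60, -60, 20, 0, 0, 0, 0.95, -60, -60, 20, 0, 0, 0, 0.95, -60, -60, 20, 0, 0, 0]
}}

```text
clock: 39.4
position: [0.4421, -0.2169, 0.4054]
orientation: [3.102, 0.0, -3.079]
force: [-0.0, 0.2, 0.3]
grip_width: 0.954
```

Run:
```python
from hh import *
z=np.load("f0.npz"); c=camera("scene"); s=c["frame"]; t=camera("top")
for nm,y,x in (("B",slice(215,262),slice(412,452)),("C",slice(236,275),slice(360,408))):
    g0=cv2.cvtColor(z["s"][y,x],cv2.COLOR_BGR2GRAY).astype(np.float32); g1=cv2.cvtColor(s[y,x],cv2.COLOR_BGR2GRAY).astype(np.float32)
    print(nm,"scene shift",np.round(cv2.phaseCorrelate(g0,g1),3),"absdiff",abs(g0-g1).mean().round(2))
y,x=slice(132,190),slice(240,325)
print("top absdiff",abs(z["t"][y,x].astype(float)-t["frame"][y,x]).mean().round(2)); find(t); print(manip.sense()["clock"])
```

```text
Traceback (most recent call last):
ValueError: setting an array element with a sequence. The requested array has an inhomogeneous shape after 1 dimensions. The detected shape was (2,) + inhomogeneous part.
```

Run:
```python
from hh import *
z=np.load("f0.npz"); c=camera("scene"); s=c["frame"]; t=camera("top")
for nm,y,x in (("B",slice(215,262),slice(412,452)),("C",slice(236,275),slice(360,408))):
    g0=cv2.cvtColor(z["s"][y,x],cv2.COLOR_BGR2GRAY).astype(np.float32); g1=cv2.cvtColor(s[y,x],cv2.COLOR_BGR2GRAY).astype(np.float32)
    print(nm,"scene shift",cv2.phaseCorrelate(g0,g1),"absdiff",abs(g0-g1).mean().round(2))
y,x=slice(132,190),slice(240,325)
print("top absdiff",abs(z["t"][y,x].astype(float)-t["frame"][y,x]).mean().round(2)); find(t); print(manip.sense()["clock"])
```

```text
B scene shift ((-0.03023701238951304, -0.016803347988222583), 0.9781371439496677) absdiff 2.54
C scene shift ((0.10010165122966797, -0.05389488204421866), 0.964066102852424) absdiff 2.6
top absdiff 1.87
bl [188.  48.] [1.0745 0.4691] [ 0.254  0.218 89.924]
39.6
```

Nothing is moving, and both heavy blanks rest on their plates. Handing in.

Run:
```python
from cell import ticket
print(ticket.job_done())
```

```text
the job is handed in; nothing more can be done
None
```

I sorted all three blanks and handed the job in at about 40 s of the 210 s allowed; only three were on the bench. My last checks leave one doubt, blank B (below).

| Blank (my letters) | Weight felt | Where it went | Last check |
|---|---|---|---|
| A | about 163 g, dry | flat on the slatted board | lying square, about (0.536, -0.297) |
| B | about 396 g, damp | peg 1 | eye about 19 mm up the peg, home being 16 mm |
| C | about 405 g, damp | peg 2 | eye about 16 mm up the peg |

- **B is not quite square:** it was flat on its plate after release, then shifted while I was hanging C. It ended tilted about 10° and twisted about 12°. It still rests on its plate's lower edge with the peg through its eye. I measured it to about 2–3 mm and did not re-seat it.
- **Standing still:** over the last 1.5 s the pictures showed B and C unmoving, with the arm clear and the wrist force near zero. The arm hid A in those last frames; I last saw it in place about 3 s before handing in.
- **Peg 3 failed first:** I tried B there, but joints 3 and 6 hit their limits before it touched the peg, so I moved it to peg 1.
- **Left alone:** I did not touch the mallet or the purple look-alike.

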